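# Bar down a glued fingerboard and put the glue jars to dry

### The job

Finish the glue-up: lay the freshly glued fingerboard flat along the middle of the cradle's bed, then lay every loose wooden bar across the two rails, each fully home in its own pair of notches, so that the board cannot lift. Put every washed glue jar upside down over a drying peg, its rim down on the slats; the jars are thin glass, so grip them lightly and set them down gently. Do not disturb the small round rosin tin.

Things in the scene. Friction and masses are not known exactly. Their poses are not given: they have to be found in the camera images.
- cradle: wooden gluing cradle, fixed, left or right of the robot: plywood bed 178 x 250 x 18 mm with two rails along its y axis (18 mm thick, 142 mm between centre lines, 124 mm clear, tops 49 mm above the bench). Each rail has three open-topped notches 34 mm wide, 12 mm deep, 75 mm apart; facing ones make a pair. Origin under its middle at bench height, x across the rails, z up
- bed (a point): middle of the bed's upper face, 18 mm above the bench; axes as the cradle's
- notch1 (a point): midpoint between the two notches of pair 1 at the height of their floors (37 mm above the bench); axes as the cradle's, a bar lying in the pair runs along x
- notch2 (a point): midpoint between the two notches of pair 2 at the height of their floors (37 mm above the bench); axes as the cradle's, a bar lying in the pair runs along x
- notch3 (a point): midpoint between the two notches of pair 3 at the height of their floors (37 mm above the bench); axes as the cradle's, a bar lying in the pair runs along x
- rack: wooden drying rack, fixed, on the other side from the cradle: dark base 80 x 270 x 15 mm, two pale slats along its y axis (14 mm wide, 42 mm between centre lines, tops 25 mm above the bench) and between them three upright round pegs 16 mm thick, 100 mm apart along y, tips 85 mm above the bench. Origin under its middle at bench height, z up
- peg1 (a point): on the axis of peg 1, at the height of the slat tops (25 mm above the bench, 60 mm below the peg's tip); z up
- peg2 (a point): on the axis of peg 2, at the height of the slat tops (25 mm above the bench, 60 mm below the peg's tip); z up
- peg3 (a point): on the axis of peg 3, at the height of the slat tops (25 mm above the bench, 60 mm below the peg's tip); z up
- mat: thin cork mat fixed on the bench, 160 x 260 x 3 mm, ahead of the robot, on which bars may lie; origin at the middle of its underside
- board: the fingerboard, a flat blank 42 x 220 x 16 mm, 150 g, black on a pale maple underlayer; origin at its centre, y along its length, z up (black side). It starts lying on the bench between robot and cradle, crosswise to the robot. On the bed, bars in the notches pass 3 mm above it; its length lies along the rails
- bar1: plain pale wooden bar, square section 26 x 26 mm, 220 mm long, 100 g; origin at its centre, y along its length. It starts crosswise to the robot, on the cork mat or on the bench in front of the rack. Two or three bars are present and they are alike; any bar may go in any pair of notches
- bar2: plain pale wooden bar, square section 26 x 26 mm, 220 mm long, 100 g; origin at its centre, y along its length. It starts crosswise to the robot, on the cork mat or on the bench in front of the rack. Two or three bars are present and they are alike; any bar may go in any pair of notches
- bar3: plain pale wooden bar, square section 26 x 26 mm, 220 mm long, 100 g; origin at its centre, y along its length. It starts crosswise to the robot, on the cork mat or on the bench in front of the rack. Two or three bars are present and they are alike; any bar may go in any pair of notches
- jar1: square amber glass jar, 50 x 50 mm, 84 mm long, walls 4 mm, closed end 5 mm, 150 g; origin at its centre, x axis out of its mouth. Starts lying on its side ahead of the robot, mouth away from the robot. Breaks if squeezed by over 40 N per finger or set on the rack with over 60 N. Over a peg its centre is 42 mm above the slat tops. Two or three present; any jar fits any peg
- jar2: square amber glass jar, 50 x 50 mm, 84 mm long, walls 4 mm, closed end 5 mm, 150 g; origin at its centre, x axis out of its mouth. Starts lying on its side ahead of the robot, mouth away from the robot. Breaks if squeezed by over 40 N per finger or set on the rack with over 60 N. Over a peg its centre is 42 mm above the slat tops. Two or three present; any jar fits any peg
- jar3: square amber glass jar, 50 x 50 mm, 84 mm long, walls 4 mm, closed end 5 mm, 150 g; origin at its centre, x axis out of its mouth. Starts lying on its side ahead of the robot, mouth away from the robot. Breaks if squeezed by over 40 N per finger or set on the rack with over 60 N. Over a peg its centre is 42 mm above the slat tops. Two or three present; any jar fits any peg
- rosin: small round brass rosin tin, 44 mm across, 16 mm high, just beyond the cradle; origin at the centre of its underside; leave it alone
Not all that is in view belongs to the job. Leave any blue or yellow look-alike of the bar3 alone. What is shaped like the bar1 but pink is not meant.

How it is judged:
By the outcome, as a careful person would: the job done as asked, in the order asked, and still so for the second after the job is handed in, with the robot touching nothing.
Of bar1, bar2, bar3 only 2 to 3 are there at a start; the rules pass over those that are not, and their reading is None.
Of jar1, jar2, jar3 only 2 to 3 are there at a start; the rules pass over those that are not, and their reading is None.
At some moment in a run one of bar1, bar2, bar3 may be knocked a few centimetres aside while the robot is not near it.
It also fails if it takes over 210 s, if anything falls off the work surface, if the arm or the gripper's body presses on something with over 40 N, if the wrist force passes 120 N, or if a joint passes its speed limit or range.

### The arm

A 6-joint arm with a two-finger parallel gripper is mounted at the origin on the work surface. World frame = base frame: x ahead of the robot, y to its left, z up, the work surface at z = 0. Lengths are in m, angles in rad, forces in N, time in s.
With the tool pointing down it reaches from about 0.35 to 0.8 m from the base axis. Payload 7.3 kg.
Tool frame: the origin (TCP) lies between the finger pads; the fingertips stand 17 mm ahead of it and the grasp point (between the pads) lies 2 mm behind it; z points along the fingers, y is the line along which they close (so a half turn about z gives the same grasp; the last joint's range is limited). The gripper opens to 85 mm and grips with 20 to 120 N. Pads are 22 mm wide; open, the fingers measure 114 mm over their backs; the gripper's body (76 mm by 85 mm) begins 54 mm behind the grasp point. The pads swing forward as they close: fully open they stand 13 mm farther back than shut.
Start: joints at [1.112, 0.342, 1.524, -0, 1.275, -0.146], TCP at [0.162, 0.5, 0.248] pointing down, gripper open.
Joint ranges: [-2.53, 2.53], [-0.77, 2.02], [0.04, 2.7], [-1, 4.14], [0.28, 2.66], [-3.11, 3.11]. Speed limits (rad/s): [2.57, 2.57, 3.14, 3.14, 3.14, 3.14].

### API

Orientations are given as a unit quaternion [x, y, z, w].
In Python, from rig import arm, vision gives the robot as it stands.
- The arm moves only by the shell command python3 -m pendant 'ROWS' [FORCE]. ROWS is JSON, a list of rows, each an object of numbers: "gripper": the finger opening in m, from 0 to 0.0854; "x", "y", "z": the shift along the world's x, y, z in m; "rx", "ry", "rz": the turn, a rotation vector about the world's x, y, z in rad. A call has 1 to 12 rows; each row is the pose to reach, as a shift and turn from the pose commanded when the call began; what a row does not reach only later rows make up. A row lasts 1/12 s, in which the tool goes at most 41.7 mm and 7.16 degrees, less where a joint would pass 70% of its speed; a pose out of reach is approached as far as the arm can. A call with a gripper value outside its range is refused whole. The fingers move at their own pace and stop on an object; FORCE is the grip in N (left out, the last holds). Time passes only in rows, so rows that repeat a pose let the fingers close. It gives the time, the measured TCP pose, the force, the opening and the grip force at its end, in the units of the state.
- arm.read_state(): the state, without advancing time (a new reading comes with each control period).
- vision.read_camera(name): name is "scene" or "top"; returns a dict with "image" (420x560x3 uint8, blue, green, red), "fx", "fy", "cx", "cy" (pixels), "distortion" ([k1, k2, p1, p2, k3] as OpenCV has them; the pictures are not rectified), "extrinsics" (4x4, takes a point from camera to world coordinates). Camera axes: x right, y down, z forward; pixel columns grow to the right and rows downward; lengths in m; the calibration is good to about 2 mm. A picture is of the moment at which its call begins. There is no depth.
- arm.job_done(): hands the job in; it is judged then, once.
The state is a dict: "time_s": time; "qpos": joint angles; "joint_velocities": joint speeds; "joint_torque": joint torques, N m; "tcp_pos": TCP position; "tcp_rot": TCP orientation; "wrist_force": force on the tool from outside, world axes, zero at the start; "wrist_torque": the same for the moment, N m; "finger_gap": finger opening in m; "grasp_force": force on a finger pad.
Only numpy, scipy, OpenCV 4.12 (cv2) and the standard library are available. Lean on these libraries where they do the work, as an engineer would, in place of code of your own. Each camera call takes 0.05 s, during which the arm holds its last target. There are 200 camera calls.

## Working session

There is one attempt and no reset: what is moved stays moved. The work goes in short steps, Python scripts to look and compute and a shell command to move; the robot and the scene stay as the last step left them, time stands still between calls to the robot, and variables do not carry over. Pictures are saved under pics/ and viewed, at most 14 in all, crops included, and the job is handed in when it is done.

```bash
ls; mkdir -p pics; python3 - <<'E'
from rig import arm, vision
import cv2,numpy as np
s=arm.read_state();print({k:np.round(v,3).tolist() for k,v in s.items()})
for n in("scene","top"):
    c=vision.read_camera(n);cv2.imwrite(f"pics/{n}0.png",c["image"])
    print(n,c["fx"],c["fy"],c["cx"],c["cy"],c["distortion"],np.round(c["extrinsics"],3).tolist())
E
```

```text
pics
{'time_s': 0.0, 'qpos': [1.112, 0.343, 1.525, 0.0, 1.275, -0.146], 'joint_velocities': [-0.001, 0.002, -0.001, -0.001, 0.0, -0.0], 'joint_torque': [-0.0, -43.368, -24.601, -0.0, 0.008, -0.0], 'tcp_pos': [0.161, 0.499, 0.248], 'tcp_rot': [0.156, 0.988, -0.001, -0.0], 'wrist_force': [0.981, -0.72, -0.066], 'wrist_torque': [0.02, -0.011, -0.032], 'grasp_force': 0.0, 'finger_gap': 0.086}
scene 453.2806521143237 453.2806521143237 278.8078943790199 210.3205754779273 [-0.00863923  0.          0.          0.          0.        ] [[0.265, 0.618, -0.74, 1.39], [0.964, -0.176, 0.198, -0.157], [-0.008, -0.766, -0.643, 0.865], [0.0, 0.0, 0.0, 1.0]]
top 503.2267169945276 503.2267169945276 279.3944152386446 203.65182996430454 [-0.15324323  0.          0.          0.          0.        ] [[-0.004, -0.978, 0.21, 0.174], [-1.0, 0.004, -0.003, 0.106], [0.002, -0.21, -0.978, 1.476], [0.0, 0.0, 0.0, 1.0]]
```

View pics/top0.png

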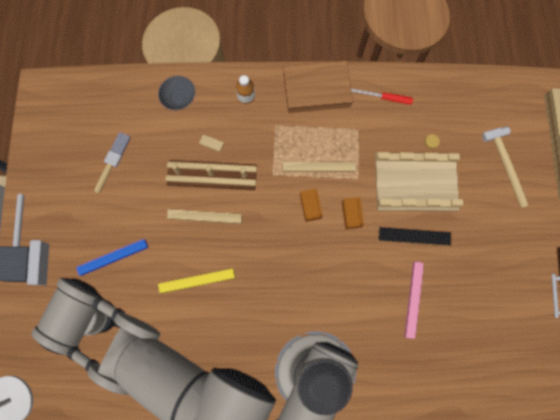

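View pics/scene0.png

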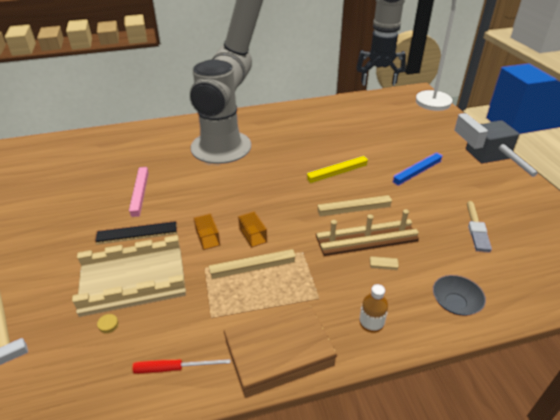

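Top view: board black at (415,237). Bar candidates are pale (318,167) on the mat and pale (204,216) before the rack. Look-alikes are blue (112,257), yellow (196,281), pink (415,300) and a small offcut (211,143). Jars are at (311,205) and (352,213), the cradle at (417,181), the rack at (211,175) and the tin at (432,141). So the scene has two bars and two jars. One close crop of both views to check.

```bash
cat > h.py <<'E'
from rig import arm, vision
import cv2,numpy as np
class Cam:
    def __init__(s,n):
        c=vision.read_camera(n);s.im=c["image"];s.K=np.array([[c["fx"],0,c["cx"]],[0,c["fy"],c["cy"]],[0,0,1]])
        s.d=np.array(c["distortion"],float);s.E=np.array(c["extrinsics"]);s.hsv=cv2.cvtColor(s.im,cv2.COLOR_BGR2HSV)
    def ray(s,p):
        u=cv2.undistortPoints(np.array(p,float).reshape(-1,1,2),s.K,s.d)[:,0]
        return np.c_[u,np.ones(len(u))]@s.E[:3,:3].T
    def plane(s,p,z):
        r=s.ray(p);o=s.E[:3,3];return o+r*((z-o[2])/r[:,2])[:,None]
    def proj(s,X):
        R=s.E[:3,:3].T;return cv2.projectPoints(np.array(X,float).reshape(-1,3),cv2.Rodrigues(R)[0],-R@s.E[:3,3],s.K,s.d)[0][:,0]
    def blobs(s,lo,hi,amin=60,box=None):
        m=cv2.inRange(s.hsv,np.array(lo),np.array(hi))
        if box is not None:
            k=np.zeros_like(m);x0,y0,x1,y1=box;k[y0:y1,x0:x1]=255;m&=k
        cs=[c for c in cv2.findContours(m,cv2.RETR_EXTERNAL,cv2.CHAIN_APPROX_NONE)[0] if cv2.contourArea(c)>=amin]
        return sorted(cs,key=lambda c:c[:,0,0].mean())
def tri(a,pa,b,pb):
    out=[]
    for x,y in zip(a.ray(pa),b.ray(pb)):
        A=np.c_[x,-y];t=np.linalg.lstsq(A,b.E[:3,3]-a.E[:3,3],rcond=None)[0]
        P,Q=a.E[:3,3]+x*t[0],b.E[:3,3]+y*t[1];out.append([*(P+Q)/2,np.linalg.norm(P-Q)])
    return np.array(out)
E
python3 - <<'E'
from h import *
t,s=Cam("top"),Cam("scene")
a=cv2.resize(t.im[120:265,160:480],None,fx=2.5,fy=2.5,interpolation=cv2.INTER_CUBIC)
b=cv2.resize(s.im[185:318,65:425],(800,int(133*800/360)),interpolation=cv2.INTER_CUBIC)
cv2.imwrite("pics/c1.png",cv2.resize(np.vstack([a[:,:800],b[:600-a.shape[0]]]),(800,a.shape[0]+min(len(b),600-len(a)))))
for c,n in((t,"top"),(s,"scene")):
  for p in ([(318,167),(204,216),(311,205),(352,213),(415,237),(417,181),(196,281)] if n=="top" else [(354,206),(252,264),(207,230),(252,228),(136,232),(130,278),(338,169)]):
    print(n,p,c.hsv[p[1],p[0]])
E
```

```text
top (318, 167) [ 20  88 199]
top (204, 216) [ 19  88 196]
top (311, 205) [ 16 200 159]
top (352, 213) [ 15 194 160]
top (415, 237) [113  28  37]
top (417, 181) [ 19  69 204]
top (196, 281) [ 27 173 228]
scene (354, 206) [ 20 109 155]
scene (252, 264) [ 21 103 194]
scene (207, 230) [ 18 236 178]
scene (252, 228) [ 18 244 179]
scene (136, 232) [105  10  52]
scene (130, 278) [ 21  78 220]
scene (338, 169) [ 27 255 191]
```

View pics/c1.png

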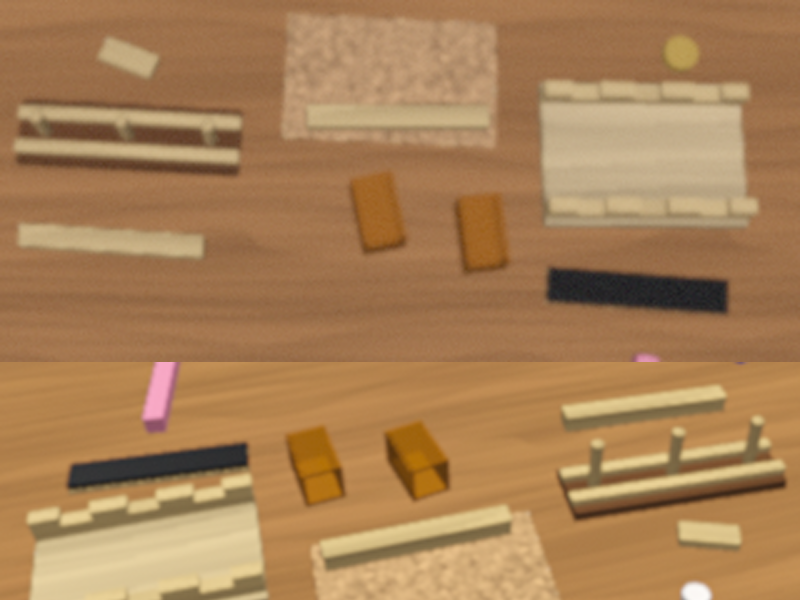

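The crop confirms the choice: two plain pale bars (on the mat and before the rack), two amber jars with mouths away from the robot, and the black board. Next are centre measurements from both views and enlarged cradle crops.

```bash
cat > m.py <<'E'
from h import *
AM=((8,170,60),(22,255,255)); PALE=((14,40,120),(26,125,255)); BLK=((0,0,0),(180,120,75))
def pose(t,s,lo,hi,bt,bs,h,lo2=None,hi2=None):
    a=max(t.blobs(lo,hi,30,bt),key=cv2.contourArea);b=max(s.blobs(lo2 or lo,hi2 or hi,30,bs),key=cv2.contourArea)
    ra,rb=cv2.minAreaRect(a),cv2.minAreaRect(b)
    X=tri(t,[ra[0]],s,[rb[0]])[0]
    q=cv2.boxPoints(ra);W=t.plane(q,h)[:,:2]
    e=[W[1]-W[0],W[2]-W[1]];l=max(e,key=np.linalg.norm);yaw=np.degrees(np.arctan2(l[1],l[0]))
    yaw=(yaw)%180
    return np.round(X[:3]*1000,1),'gap',round(X[3]*1000,1),'yaw_long',round(yaw,1),'size',np.round([np.linalg.norm(v)*1000 for v in e],0),'planeC',np.round(t.plane([ra[0]],h)[0]*1000,1),np.round(s.plane([rb[0]],h)[0]*1000,1)
E
python3 - <<'E'
from m import *
t,s=Cam("top"),Cam("scene")
print('board',pose(t,s,*BLK,(370,222,460,252),(85,215,185,248),.008))
print('bar mat',pose(t,s,(14,60,170),(26,105,255),(275,158,362,177),(200,245,303,282),.016,(14,60,100),(26,150,255)))
print('bar rack',pose(t,s,(14,60,170),(26,105,255),(160,206,250,226),(312,193,396,217),.013,(14,60,100),(26,150,255)))
print('jarL',pose(t,s,*AM,(295,185,325,225),(232,205,275,250),.025))
print('jarR',pose(t,s,*AM,(338,192,368,232),(190,210,225,250),.025))
print('pegs',np.round(tri(t,[(160+37/2.5,120+119/2.5),(160+119/2.5,120+123/2.5),(160+205/2.5,120+127/2.5)],s,[(65+x*.45,185+(y-362)*.45) for x,y in((756,420),(678,432),(597,443))])*1000,1))
cv2.imwrite("pics/c2.png",cv2.resize(t.im[145:220,370:470],(800,600),interpolation=cv2.INTER_CUBIC))
cv2.imwrite("pics/c3.png",cv2.resize(s.im[225:315,70:190],(800,600),interpolation=cv2.INTER_CUBIC))
E
```

```text
board (array([ 388.8, -301.2,   12.1]), 'gap', np.float64(2.6), 'yaw_long', np.float64(85.5), 'size', array([ 38., 218.]), 'planeC', array([ 389.4, -301. ,    8. ]), array([ 383.5, -303.1,    8. ]))
bar mat (array([598.9, -14.9,  18.2]), 'gap', np.float64(10.4), 'yaw_long', np.float64(89.9), 'size', array([249.,  57.]), 'planeC', array([600.5,  -9.9,  16. ]), array([595.7, -19.6,  16. ]))
bar rack (array([450.4, 324.2,  18.6]), 'gap', np.float64(3.3), 'yaw_long', np.float64(85.9), 'size', array([ 28., 221.]), 'planeC', array([452. , 326.6,  13. ]), array([444.1, 325.6,  13. ]))
jarL (array([481.8,  10. ,  29.4]), 'gap', np.float64(1.6), 'yaw_long', np.float64(12.6), 'size', array([54., 90.]), 'planeC', array([482.5,   8.9,  25. ]), array([477.2,  11.6,  25. ]))
jarR (array([ 457.6, -112.3,   28.9]), 'gap', np.float64(2.5), 'yaw_long', np.float64(5.5), 'size', array([56., 90.]), 'planeC', array([ 458.2, -114.1,   25. ]), array([ 453.7, -110.9,   25. ]))
pegs [[582.9 406.8  80.7   5.1]
 [576.9 309.4  79.9   2.1]
 [570.9 209.3  81.6   1.5]]
```

View pics/c2.png

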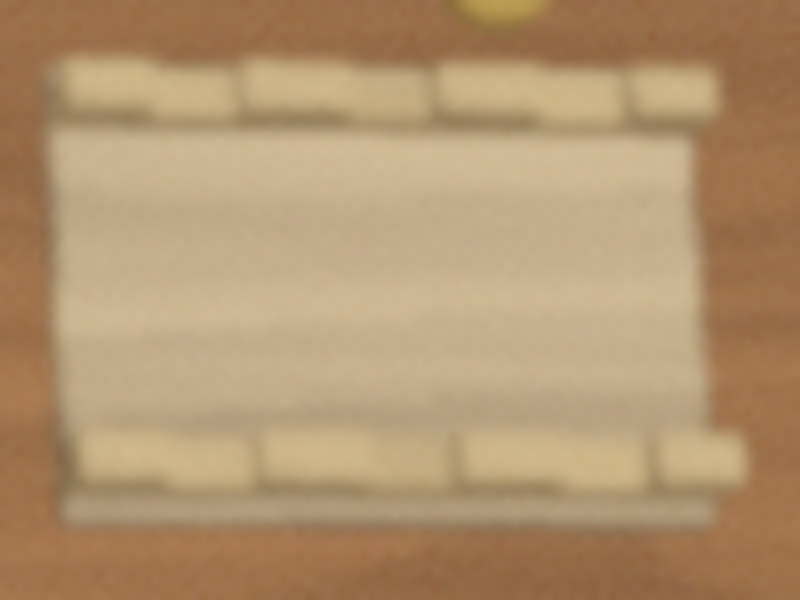

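View pics/c3.png

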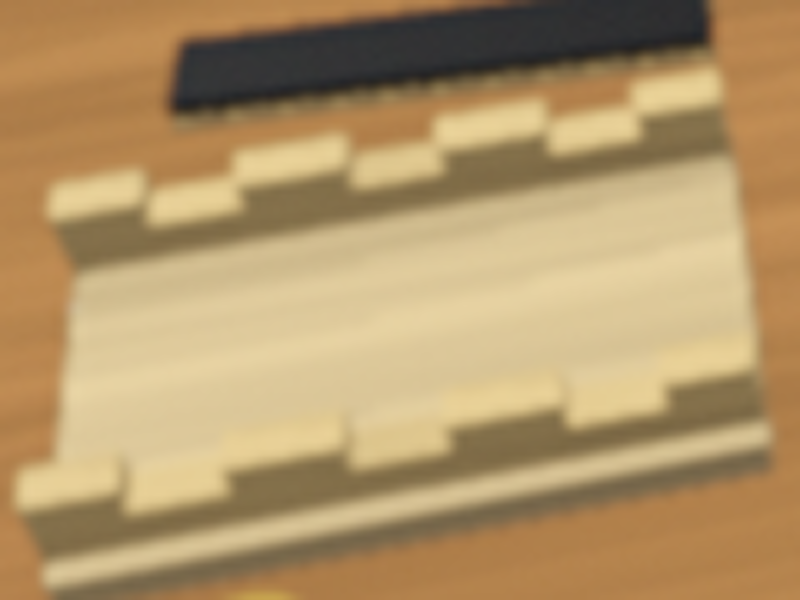

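Pictures c2 and c3 show the cradle clearly. Rail-top ends in c2 are at (63,83), (720,92), (76,455), (748,461), and in c3 at (753,355), (18,490), (721,86), (48,203). I'll turn these into the cradle pose and check it against the 142 x 250 spacing.

```bash
python3 - <<'E'
from h import *
t,s=Cam("top"),Cam("scene")
f=lambda P,k,o:(np.array(P,float)+.5)/k-.5+np.array(o)
A=f([(63,83),(720,92),(76,455),(748,461)],8,(370,145));B=f([(753,355),(18,490),(721,86),(48,203)],20/3,(70,225))
X=tri(t,A,s,B)*1000;print(np.round(X,1));
for n,W in(("tri",X),("top",t.plane(A,.049)*1000),("scn",s.plane(B,.049)*1000)):
    d=(W[0]-W[1]+W[2]-W[3])[:2];e=(W[0]+W[1]-W[2]-W[3])[:2]/2
    print(n,np.round(W[:4,:3].mean(0),1),'yaw',np.degrees(np.arctan2(-d[0],d[1])),np.degrees(np.arctan2(e[1],e[0])),np.linalg.norm(e),np.linalg.norm(d)/2)
# rosin, bench-level check by mat corners
C=[(275,124),(359,127),(357,179),(273,175)]
print(np.round(t.plane(C,.003)*1000),)
R=max(t.blobs((20,110,100),(32,220,255),20,(420,130,445,150)),key=cv2.contourArea);S=max(s.blobs((20,110,100),(32,255,255),20,(90,308,125,335)),key=cv2.contourArea)
print('rosin',tri(t,[cv2.minAreaRect(R)[0]],s,[cv2.minAreaRect(S)[0]])*1000,t.plane([cv2.minAreaRect(R)[0]],.008)*1000,s.plane([cv2.minAreaRect(S)[0]],.008)*1000)
E
```

```text
[[ 6.286e+02 -1.926e+02  4.800e+01  5.000e-01]
 [ 6.251e+02 -4.434e+02  5.190e+01  2.000e+00]
 [ 4.859e+02 -1.899e+02  4.980e+01  1.000e-01]
 [ 4.825e+02 -4.423e+02  5.110e+01  1.500e+00]]
tri [ 555.5 -317.1   50.2] yaw -0.783180236154481 -0.7653380686444391 142.62978059026608 251.61338408363096
top [ 555.9 -317.9   49. ] yaw -0.5934531865684918 -0.7312682273459182 142.6423545250416 253.65395959690449
scn [ 554.4 -317.1   49. ] yaw -1.2834228119068876 -0.8166379699499872 143.34547948606914 251.49311164618257
[[ 744.  114.    3.]
 [ 734. -148.    3.]
 [ 566. -135.    3.]
 [ 579.  120.    3.]]
rosin [[ 685.78884946 -373.61535617   13.48562114    1.73234839]] [[ 687.74408183 -376.32692638    8.        ]] [[ 681.51720174 -374.11135531    8.        ]]
```

```bash
python3 -m pendant '[{"x":0.289,"y":-0.35,"rz":-1.335,"gripper":0.075},{"x":0.289,"y":-0.35,"rz":-1.335,"gripper":0.075},{"x":0.289,"y":-0.35,"rz":-1.335,"gripper":0.075},{"x":0.289,"y":-0.35,"rz":-1.335,"gripper":0.075},{"x":0.289,"y":-0.35,"rz":-1.335,"gripper":0.075},{"x":0.289,"y":-0.35,"rz":-1.335,"gripper":0.075},{"x":0.289,"y":-0.35,"rz":-1.335,"gripper":0.075},{"x":0.289,"y":-0.35,"rz":-1.335,"gripper":0.075},{"x":0.289,"y":-0.35,"rz":-1.335,"gripper":0.075},{"x":0.289,"y":-0.35,"rz":-1.335,"gripper":0.075},{"x":0.289,"y":-0.35,"rz":-1.335,"gripper":0.075},{"x":0.289,"y":-0.35,"rz":-1.335,"gripper":0.075}]' 40
python3 -m pendant '[{"x":-0.061,"y":-0.451},{"x":-0.061,"y":-0.451},{"x":-0.061,"y":-0.451},{"x":-0.061,"y":-0.451},{"x":-0.061,"y":-0.451},{"x":-0.061,"y":-0.451},{"x":-0.061,"y":-0.451},{"x":-0.061,"y":-0.451},{"x":-0.061,"y":-0.451},{"x":-0.061,"y":-0.451},{"x":-0.061,"y":-0.451},{"x":-0.061,"y":-0.451}]'
python3 -c "
from rig import arm;import numpy as np
s=arm.read_state();print(np.round(s['qpos'],3),s['tcp_pos'],s['tcp_rot'])"
```

```text
[ 1.112  0.342  1.524 -0.     1.275 -0.146] [0.16152571 0.49948527 0.24820734] [ 1.55757674e-01  9.87795293e-01 -8.14388141e-05 -1.35107371e-05]invalid input
invalid input
```

```bash
python3 -m pendant '[{"gripper":0.075,"x":0.03,"y":0,"z":0,"rx":0,"ry":0,"rz":0}]' 40; python3 -m pendant --help | head -20
```

```text
time_s: 0.48
tcp_pos: [0.1882, 0.4996, 0.2485]
tcp_rot: [0.154, 0.988, -0.0, -0.001]
wrist_force: [-0.1, 0.8, 0.1]
finger_gap: 0.0761
grasp_force: 0.0invalid input: not JSON, or not a number
```

```bash
python3 -m pendant '[{"gripper":0.075,"x":0.26,"y":-0.35,"z":0,"rx":0,"ry":0,"rz":-1.335},{"gripper":0.075,"x":0.26,"y":-0.35,"z":0,"rx":0,"ry":0,"rz":-1.335},{"gripper":0.075,"x":0.26,"y":-0.35,"z":0,"rx":0,"ry":0,"rz":-1.335},{"gripper":0.075,"x":0.26,"y":-0.35,"z":0,"rx":0,"ry":0,"rz":-1.335},{"gripper":0.075,"x":0.26,"y":-0.35,"z":0,"rx":0,"ry":0,"rz":-1.335},{"gripper":0.075,"x":0.26,"y":-0.35,"z":0,"rx":0,"ry":0,"rz":-1.335},{"gripper":0.075,"x":0.26,"y":-0.35,"z":0,"rx":0,"ry":0,"rz":-1.335},{"gripper":0.075,"x":0.26,"y":-0.35,"z":0,"rx":0,"ry":0,"rz":-1.335},{"gripper":0.075,"x":0.26,"y":-0.35,"z":0,"rx":0,"ry":0,"rz":-1.335},{"gripper":0.075,"x":0.26,"y":-0.35,"z":0,"rx":0,"ry":0,"rz":-1.335},{"gripper":0.075,"x":0.26,"y":-0.35,"z":0,"rx":0,"ry":0,"rz":-1.335},{"gripper":0.075,"x":0.26,"y":-0.35,"z":0,"rx":0,"ry":0,"rz":-1.335}]'
```

```text
time_s: 1.48
tcp_pos: [0.4539, 0.1463, 0.2482]
tcp_rot: [0.737, 0.676, 0.0, 0.001]
wrist_force: [-0.8, -0.7, 0.5]
finger_gap: 0.0744
grasp_force: 0.0
```

```bash
python3 -m pendant '[{"gripper":0.075,"x":-0.061,"y":-0.451,"z":0},{"gripper":0.075,"x":-0.061,"y":-0.451,"z":0}]'; python3 -c "
from rig import arm;import numpy as np
s=arm.read_state();print(np.round(s['qpos'],3),s['tcp_pos'],s['tcp_rot'])"
```

```text
[ 1.520e-01  2.540e-01  1.651e+00 -1.000e-03  1.236e+00  2.380e-01] [0.45387169 0.14627582 0.24821693] [7.36776718e-01 6.76135729e-01 1.00861591e-04 7.29745516e-04]invalid input
```

```bash
python3 -m pendant '[{"gripper":0.075,"x":-0.063,"y":-0.451,"z":-0.1,"rx":0,"ry":0,"rz":0},{"gripper":0.075,"x":-0.063,"y":-0.451,"z":-0.1,"rx":0,"ry":0,"rz":0},{"gripper":0.075,"x":-0.063,"y":-0.451,"z":-0.1,"rx":0,"ry":0,"rz":0},{"gripper":0.075,"x":-0.063,"y":-0.451,"z":-0.1,"rx":0,"ry":0,"rz":0},{"gripper":0.075,"x":-0.063,"y":-0.451,"z":-0.1,"rx":0,"ry":0,"rz":0},{"gripper":0.075,"x":-0.063,"y":-0.451,"z":-0.1,"rx":0,"ry":0,"rz":0},{"gripper":0.075,"x":-0.063,"y":-0.451,"z":-0.1,"rx":0,"ry":0,"rz":0},{"gripper":0.075,"x":-0.063,"y":-0.451,"z":-0.1,"rx":0,"ry":0,"rz":0},{"gripper":0.075,"x":-0.063,"y":-0.451,"z":-0.1,"rx":0,"ry":0,"rz":0},{"gripper":0.075,"x":-0.063,"y":-0.451,"z":-0.1,"rx":0,"ry":0,"rz":0},{"gripper":0.075,"x":-0.063,"y":-0.451,"z":-0.1,"rx":0,"ry":0,"rz":0},{"gripper":0.075,"x":-0.063,"y":-0.451,"z":-0.1,"rx":0,"ry":0,"rz":0}]'; python3 - <<'E'
from h import *
t,s=Cam("top"),Cam("scene")
cv2.imwrite("pics/d1.png",np.hstack([cv2.resize(t.im[180:280,360:460],(400,400)),cv2.resize(s.im[170:270,80:180],(400,400))]))
st=arm.read_state();print(np.round(st['qpos'],3),st['tcp_pos'],st['tcp_rot'])
E
```

```text
time_s: 2.48
tcp_pos: [0.3878, -0.3058, 0.1472]
tcp_rot: [0.734, 0.679, -0.0, 0.001]
wrist_force: [0.4, -0.4, 0.1]
finger_gap: 0.0752
grasp_force: 0.0
[-0.818  0.393  1.756  0.     0.994 -0.739] [ 0.38814638 -0.30213536  0.14767563] [ 7.34407400e-01  6.78708583e-01  1.41762616e-04 -6.41241203e-04]
```

View pics/d1.png

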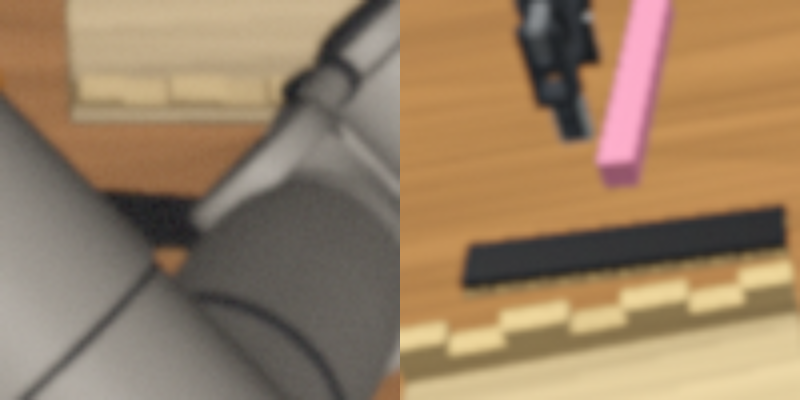

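```bash
python3 -m pendant '[{"gripper":0.062,"x":0.001,"y":0,"z":-0.04,"rx":0,"ry":0,"rz":0},{"gripper":0.062,"x":0.001,"y":0,"z":-0.08,"rx":0,"ry":0,"rz":0},{"gripper":0.062,"x":0.001,"y":0,"z":-0.11,"rx":0,"ry":0,"rz":0},{"gripper":0.062,"x":0.001,"y":0,"z":-0.12,"rx":0,"ry":0,"rz":0},{"gripper":0.062,"x":0.001,"y":0,"z":-0.128,"rx":0,"ry":0,"rz":0},{"gripper":0.062,"x":0.001,"y":0,"z":-0.128,"rx":0,"ry":0,"rz":0},{"gripper":0.035,"x":0.001,"y":0,"z":-0.128,"rx":0,"ry":0,"rz":0},{"gripper":0.035,"x":0.001,"y":0,"z":-0.128,"rx":0,"ry":0,"rz":0},{"gripper":0.035,"x":0.001,"y":0,"z":-0.128,"rx":0,"ry":0,"rz":0},{"gripper":0.035,"x":0.001,"y":0,"z":-0.128,"rx":0,"ry":0,"rz":0},{"gripper":0.035,"x":0.001,"y":0,"z":-0.128,"rx":0,"ry":0,"rz":0},{"gripper":0.035,"x":0.001,"y":0,"z":-0.128,"rx":0,"ry":0,"rz":0}]' 50
```

```text
time_s: 3.58
tcp_pos: [0.3906, -0.302, 0.0223]
tcp_rot: [0.734, 0.679, 0.0, 0.002]
wrist_force: [1.6, 3.5, 6.3]
finger_gap: 0.0406
grasp_force: 51.5
```

```bash
python3 -m pendant '[{"gripper":0.035,"x":0,"y":0,"z":0.04,"rx":0,"ry":0,"rz":0},{"gripper":0.035,"x":0,"y":0,"z":0.08,"rx":0,"ry":0,"rz":0},{"gripper":0.035,"x":0,"y":0,"z":0.12,"rx":0,"ry":0,"rz":0},{"gripper":0.035,"x":0.166,"y":-0.016,"z":0.12,"rx":0,"ry":0,"rz":0.065},{"gripper":0.035,"x":0.166,"y":-0.016,"z":0.12,"rx":0,"ry":0,"rz":0.065},{"gripper":0.035,"x":0.166,"y":-0.016,"z":0.12,"rx":0,"ry":0,"rz":0.065},{"gripper":0.035,"x":0.166,"y":-0.016,"z":0.12,"rx":0,"ry":0,"rz":0.065},{"gripper":0.035,"x":0.166,"y":-0.016,"z":0.12,"rx":0,"ry":0,"rz":0.065},{"gripper":0.035,"x":0.166,"y":-0.016,"z":0.12,"rx":0,"ry":0,"rz":0.065},{"gripper":0.035,"x":0.166,"y":-0.016,"z":0.12,"rx":0,"ry":0,"rz":0.065}]'; python3 - <<'E'
from h import *
t,s=Cam("top"),Cam("scene")
cv2.imwrite("pics/d2.png",np.hstack([cv2.resize(t.im[140:240,360:460],(400,400)),cv2.resize(s.im[180:310,70:200],(400,400))]))
st=arm.read_state();print(np.round(st['qpos'],3),st['tcp_pos'],st['tcp_rot'],st['finger_gap'],st['grasp_force'])
E
```

```text
time_s: 4.42
tcp_pos: [0.555, -0.3171, 0.1404]
tcp_rot: [0.711, 0.703, -0.0, -0.0]
wrist_force: [0.0, -0.3, -1.9]
finger_gap: 0.0405
grasp_force: 51.9
[-0.64   0.642  1.33  -0.     1.17  -0.627] [ 0.55439029 -0.31739951  0.14083966] [ 7.11572094e-01  7.02613062e-01 -9.89287567e-05 -1.75652873e-04] 0.04036745305836803 51.89560890197754
```

View pics/d2.png

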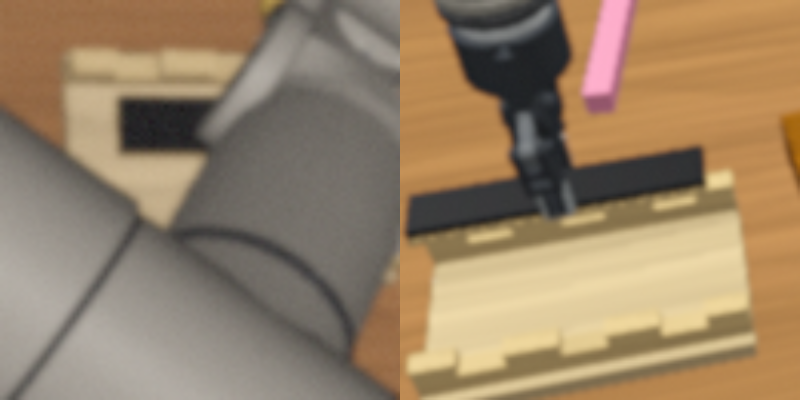

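Board is level and gripped at mid-length above the bed, left end at crop (120,125) in the top view. Lower it onto the bed.

```bash
python3 -m pendant '[{"gripper":0.035,"x":0.001,"y":0,"z":-0.04,"rx":0,"ry":0,"rz":0},{"gripper":0.035,"x":0.001,"y":0,"z":-0.07,"rx":0,"ry":0,"rz":0},{"gripper":0.035,"x":0.001,"y":0,"z":-0.085,"rx":0,"ry":0,"rz":0},{"gripper":0.035,"x":0.001,"y":0,"z":-0.092,"rx":0,"ry":0,"rz":0},{"gripper":0.035,"x":0.001,"y":0,"z":-0.097,"rx":0,"ry":0,"rz":0},{"gripper":0.035,"x":0.001,"y":0,"z":-0.099,"rx":0,"ry":0,"rz":0},{"gripper":0.035,"x":0.001,"y":0,"z":-0.100,"rx":0,"ry":0,"rz":0},{"gripper":0.035,"x":0.001,"y":0,"z":-0.100,"rx":0,"ry":0,"rz":0}]'
python3 -m pendant '[{"gripper":0.06,"x":0,"y":0,"z":0,"rx":0,"ry":0,"rz":0},{"gripper":0.06,"x":0,"y":0,"z":0,"rx":0,"ry":0,"rz":0},{"gripper":0.06,"x":0,"y":0,"z":0,"rx":0,"ry":0,"rz":0},{"gripper":0.06,"x":0,"y":0,"z":0.03,"rx":0,"ry":0,"rz":0},{"gripper":0.06,"x":0,"y":0,"z":0.07,"rx":0,"ry":0,"rz":0},{"gripper":0.06,"x":0,"y":0,"z":0.11,"rx":0,"ry":0,"rz":0},{"gripper":0.06,"x":0,"y":0,"z":0.15,"rx":0,"ry":0,"rz":0},{"gripper":0.06,"x":0,"y":0,"z":0.18,"rx":0,"ry":0,"rz":0}]'
```

```text
time_s: 5.18
tcp_pos: [0.557, -0.3179, 0.0416]
tcp_rot: [0.711, 0.703, 0.0, 0.001]
wrist_force: [0.4, -0.6, -1.9]
finger_gap: 0.0404
grasp_force: 51.9
time_s: 5.85
tcp_pos: [0.5571, -0.3178, 0.2247]
tcp_rot: [0.711, 0.703, 0.0, 0.002]
wrist_force: [0.9, -1.0, 0.8]
finger_gap: 0.0598
grasp_force: 0.0
```

```bash
cat > bars.py <<'E'
from m import *
t,s=Cam("top"),Cam("scene")
def rect(c,box):
    b=cv2.cvtColor(cv2.medianBlur(c.im,3),cv2.COLOR_BGR2HSV);h=Cam.__new__(Cam);h.hsv=b
    bl=h.blobs((17,55,150),(25,120,255),100,box);return [cv2.minAreaRect(x) for x in bl]
for r in rect(t,(150,140,370,250)):
    if max(r[1])>60 and 5<min(r[1])<16:
        W=t.plane(cv2.boxPoints(r),.013)[:,:2];e=max(W[1]-W[0],W[2]-W[1],key=np.linalg.norm)
        print('bar',np.round(r[0],1),np.round(r[1],1),[(z,np.round(t.plane([r[0]],z)[0,:2]*1000,1)) for z in(.013,.016)],'ang',np.round(np.degrees(np.arctan2(e[1],e[0]))%180,1))
E
python3 bars.py; python3 - <<'E'
from bars import *
b=max(t.blobs(*BLK,100,(380,165,460,200)),key=cv2.contourArea);r=cv2.minAreaRect(b);print('board',r,t.plane([r[0]],.026)*1000)
cv2.imwrite("pics/e1.png",np.hstack([cv2.resize(t.im[140:240,260:460],(800,400)).reshape(400,800,3)]))
E
```

```text
bar [204.  216.2] [74.4 10.5] [(0.013, array([451.2, 325.1])), (0.016, array([450.6, 324.7]))] ang 86.2
bar [210.1 179.8] [90.1  5.9] [(0.013, array([562.6, 309.7])), (0.016, array([561.8, 309.3]))] ang 86.5
bar [211.5 166.8] [89.3  7. ] [(0.013, array([603.3, 306.5])), (0.016, array([602.5, 306.1]))] ang 86.2
bar [318.5 166.5] [11. 73.] [(0.013, array([602.9, -17.8])), (0.016, array([602. , -17.5]))] ang 89.9
bar [204. 216.] [74.4 10. ] [(0.013, array([451.5, 325. ])), (0.016, array([450.9, 324.6]))] ang 85.8
bar [210.  179.8] [90.2  5.9] [(0.013, array([562.5, 310. ])), (0.016, array([561.7, 309.5]))] ang 86.5
bar [211.5 166.8] [89.3  6.9] [(0.013, array([603.2, 306.5])), (0.016, array([602.3, 306.1]))] ang 86.2
bar [318.5 166.5] [11. 73.] [(0.013, array([602.9, -17.8])), (0.016, array([602. , -17.5]))] ang 89.9
board ((400.0, 179.5), (11.0, 32.0), 90.0) [[ 558.47852829 -261.96300364   26.        ]]
```

View pics/e1.png

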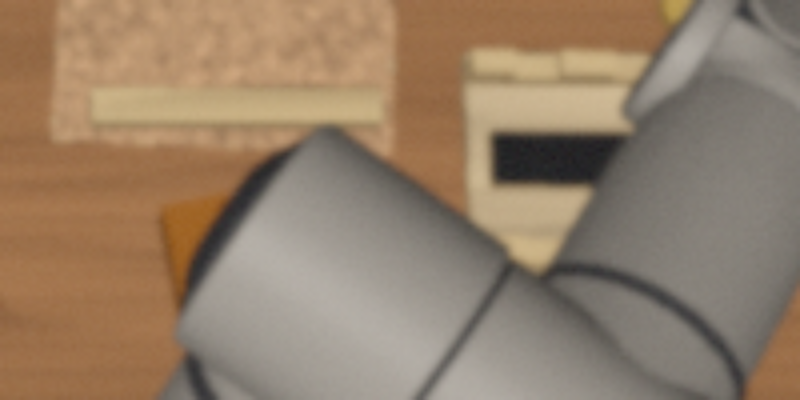

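```bash
python3 -m pendant '[{"gripper":0.06,"x":0.045,"y":0.3,"z":-0.05,"rx":0,"ry":0,"rz":0.01},{"gripper":0.06,"x":0.045,"y":0.3,"z":-0.05,"rx":0,"ry":0,"rz":0.01},{"gripper":0.06,"x":0.045,"y":0.3,"z":-0.05,"rx":0,"ry":0,"rz":0.01},{"gripper":0.06,"x":0.045,"y":0.3,"z":-0.05,"rx":0,"ry":0,"rz":0.01},{"gripper":0.06,"x":0.045,"y":0.3,"z":-0.05,"rx":0,"ry":0,"rz":0.01},{"gripper":0.06,"x":0.045,"y":0.3,"z":-0.05,"rx":0,"ry":0,"rz":0.01},{"gripper":0.06,"x":0.045,"y":0.3,"z":-0.05,"rx":0,"ry":0,"rz":0.01},{"gripper":0.06,"x":0.045,"y":0.3,"z":-0.05,"rx":0,"ry":0,"rz":0.01},{"gripper":0.06,"x":0.045,"y":0.3,"z":-0.05,"rx":0,"ry":0,"rz":0.01},{"gripper":0.06,"x":0.045,"y":0.3,"z":-0.05,"rx":0,"ry":0,"rz":0.01}]'; python3 - <<'E'
from h import *
s=Cam("scene");cv2.imwrite("pics/e2.png",cv2.resize(s.im[150:310,180:320],(560,600)))
st=arm.read_state();print(st['tcp_pos'],st['tcp_rot'])
E
```

```text
time_s: 6.88
tcp_pos: [0.6007, -0.0165, 0.1686]
tcp_rot: [0.707, 0.707, -0.001, -0.001]
wrist_force: [0.7, 0.1, -0.2]
finger_gap: 0.06
grasp_force: 0.0
[ 0.60098677 -0.01773952  0.1691638 ] [ 7.07603127e-01  7.06609284e-01 -8.28715719e-04 -6.68759294e-04]
```

View pics/e2.png

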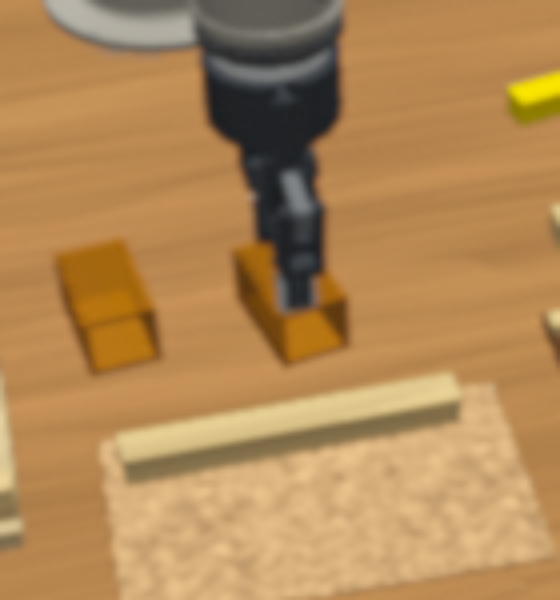

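Fingers hang over the bar's middle (bar centre at crop (290,425)) and line up with it. Descend and grip.

```bash
python3 -m pendant '[{"gripper":0.06,"x":0.001,"y":0,"z":-0.04,"rx":0,"ry":0,"rz":0},{"gripper":0.06,"x":0.001,"y":0,"z":-0.08,"rx":0,"ry":0,"rz":0},{"gripper":0.06,"x":0.001,"y":0,"z":-0.12,"rx":0,"ry":0,"rz":0},{"gripper":0.06,"x":0.001,"y":0,"z":-0.135,"rx":0,"ry":0,"rz":0},{"gripper":0.06,"x":0.001,"y":0,"z":-0.144,"rx":0,"ry":0,"rz":0},{"gripper":0.02,"x":0.001,"y":0,"z":-0.144,"rx":0,"ry":0,"rz":0},{"gripper":0.02,"x":0.001,"y":0,"z":-0.144,"rx":0,"ry":0,"rz":0},{"gripper":0.02,"x":0.001,"y":0,"z":-0.144,"rx":0,"ry":0,"rz":0},{"gripper":0.02,"x":0.001,"y":0,"z":-0.144,"rx":0,"ry":0,"rz":0},{"gripper":0.02,"x":0.001,"y":0,"z":-0.144,"rx":0,"ry":0,"rz":0},{"gripper":0.02,"x":0.001,"y":0,"z":-0.144,"rx":0,"ry":0,"rz":0}]' 50
python3 -m pendant '[{"gripper":0.02,"x":0,"y":0,"z":0.02,"rx":0,"ry":0,"rz":0},{"gripper":0.02,"x":0,"y":0,"z":0.06,"rx":0,"ry":0,"rz":0},{"gripper":0.02,"x":0,"y":0,"z":0.1,"rx":0,"ry":0,"rz":0},{"gripper":0.02,"x":0,"y":0,"z":0.12,"rx":0,"ry":0,"rz":0}]'
```

```text
time_s: 7.85
tcp_pos: [0.6037, -0.0179, 0.0282]
tcp_rot: [0.708, 0.706, 0.001, 0.002]
wrist_force: [0.4, -1.7, 6.2]
finger_gap: 0.025
grasp_force: 51.2
time_s: 8.18
tcp_pos: [0.6042, -0.0175, 0.1515]
tcp_rot: [0.708, 0.707, 0.002, 0.003]
wrist_force: [1.7, -0.9, -0.7]
finger_gap: 0.0247
grasp_force: 50.3
```

```bash
python3 -m pendant '[{"gripper":0.02,"x":-0.0485,"y":-0.3755,"z":0,"rx":0,"ry":0,"rz":-1.3},{"gripper":0.02,"x":-0.0485,"y":-0.3755,"z":0,"rx":0,"ry":0,"rz":-1.3},{"gripper":0.02,"x":-0.0485,"y":-0.3755,"z":0,"rx":0,"ry":0,"rz":-1.3},{"gripper":0.02,"x":-0.0485,"y":-0.3755,"z":0,"rx":0,"ry":0,"rz":-1.3},{"gripper":0.02,"x":-0.0485,"y":-0.3755,"z":0,"rx":0,"ry":0,"rz":-1.3},{"gripper":0.02,"x":-0.0485,"y":-0.3755,"z":0,"rx":0,"ry":0,"rz":-1.3},{"gripper":0.02,"x":-0.0485,"y":-0.3755,"z":0,"rx":0,"ry":0,"rz":-1.3},{"gripper":0.02,"x":-0.0485,"y":-0.3755,"z":0,"rx":0,"ry":0,"rz":-1.3},{"gripper":0.02,"x":-0.0485,"y":-0.3755,"z":0,"rx":0,"ry":0,"rz":-1.3},{"gripper":0.02,"x":-0.0485,"y":-0.3755,"z":0,"rx":0,"ry":0,"rz":-1.3},{"gripper":0.02,"x":-0.0485,"y":-0.3755,"z":0,"rx":0,"ry":0,"rz":-1.3},{"gripper":0.02,"x":-0.0485,"y":-0.3755,"z":0,"rx":0,"ry":0,"rz":-1.3}]'
python3 -m pendant '[{"gripper":0.02,"x":0,"y":0,"z":-0.02,"rx":0,"ry":0,"rz":-0.283},{"gripper":0.02,"x":0,"y":0,"z":-0.04,"rx":0,"ry":0,"rz":-0.283},{"gripper":0.02,"x":0,"y":0,"z":-0.05,"rx":0,"ry":0,"rz":-0.283},{"gripper":0.02,"x":0,"y":0,"z":-0.05,"rx":0,"ry":0,"rz":-0.283},{"gripper":0.02,"x":0,"y":0,"z":-0.05,"rx":0,"ry":0,"rz":-0.283},{"gripper":0.02,"x":0,"y":0,"z":-0.05,"rx":0,"ry":0,"rz":-0.283}]'; python3 - <<'E'
from h import *
s=Cam("scene");t=Cam("top");cv2.imwrite("pics/e3.png",np.hstack([cv2.resize(t.im[140:240,370:470],(400,400),interpolation=2),cv2.resize(s.im[215:315,70:170],(400,400),interpolation=2)]))
st=arm.read_state();print(st['tcp_pos'],st['tcp_rot'],np.round(st['qpos'],2))
E
```

```text
time_s: 9.18
tcp_pos: [0.5534, -0.3938, 0.1462]
tcp_rot: [0.991, 0.132, -0.0, -0.0]
wrist_force: [0.2, 0.7, -1.5]
finger_gap: 0.0246
grasp_force: 50.2
time_s: 9.68
tcp_pos: [0.5548, -0.3929, 0.0976]
tcp_rot: [1.0, -0.006, 0.001, 0.001]
wrist_force: [-0.3, -0.4, -0.9]
finger_gap: 0.0246
grasp_force: 50.2
[ 0.55471775 -0.39317658  0.09783535] [ 9.99979801e-01 -6.23206929e-03  9.16636737e-04  8.48015963e-04] [-0.73  0.76  1.23 -0.    1.15  0.85]
```

View pics/e3.png

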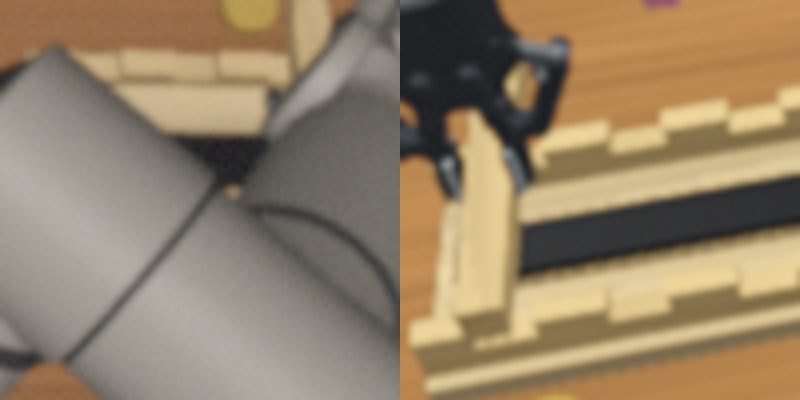

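```bash
python3 -m pendant '[{"gripper":0.02,"x":0,"y":0.0005,"z":-0.01,"rx":0,"ry":0,"rz":0},{"gripper":0.02,"x":0,"y":0.0005,"z":-0.018,"rx":0,"ry":0,"rz":0},{"gripper":0.02,"x":0,"y":0.0005,"z":-0.023,"rx":0,"ry":0,"rz":0},{"gripper":0.02,"x":0,"y":0.0005,"z":-0.026,"rx":0,"ry":0,"rz":0},{"gripper":0.02,"x":0,"y":0.0005,"z":-0.029,"rx":0,"ry":0,"rz":0},{"gripper":0.02,"x":0,"y":0.0005,"z":-0.029,"rx":0,"ry":0,"rz":0}]'; python3 -c "
from h import *
s=arm.read_state();print(s['tcp_pos'],s['wrist_force'],s['wrist_torque'])"
```

```text
time_s: 10.28
tcp_pos: [0.5537, -0.3922, 0.0663]
tcp_rot: [1.0, -0.007, -0.001, -0.0]
wrist_force: [0.1, 0.1, -1.4]
finger_gap: 0.0246
grasp_force: 50.2
[ 0.55373763 -0.39223918  0.06633539] [ 0.143463    0.13237873 -1.41906099] [-0.00029378 -0.01286994 -0.02079509]
```

```bash
python3 -m pendant '[{"gripper":0.02,"x":0,"y":0,"z":-0.002,"rx":0,"ry":0,"rz":0},{"gripper":0.02,"x":0,"y":0,"z":-0.003,"rx":0,"ry":0,"rz":0},{"gripper":0.02,"x":0,"y":0,"z":-0.004,"rx":0,"ry":0,"rz":0},{"gripper":0.02,"x":0,"y":0,"z":-0.004,"rx":0,"ry":0,"rz":0}]'
python3 -m pendant '[{"gripper":0.045,"x":0,"y":0,"z":0.0,"rx":0,"ry":0,"rz":0},{"gripper":0.045,"x":0,"y":0,"z":0.0,"rx":0,"ry":0,"rz":0},{"gripper":0.045,"x":0,"y":0,"z":0.001,"rx":0,"ry":0,"rz":0},{"gripper":0.045,"x":0,"y":0,"z":0.03,"rx":0,"ry":0,"rz":0},{"gripper":0.06,"x":0,"y":0,"z":0.07,"rx":0,"ry":0,"rz":0},{"gripper":0.06,"x":0,"y":0,"z":0.11,"rx":0,"ry":0,"rz":0},{"gripper":0.06,"x":0,"y":0,"z":0.15,"rx":0,"ry":0,"rz":0},{"gripper":0.06,"x":0,"y":0,"z":0.15,"rx":0,"ry":0,"rz":0}]'; python3 bars.py; python3 -c "
from h import *
s=arm.read_state();print(s['tcp_pos'],s['tcp_rot'])"
```

```text
time_s: 10.62
tcp_pos: [0.554, -0.3924, 0.0633]
tcp_rot: [1.0, -0.007, -0.0, 0.0]
wrist_force: [-0.6, 0.5, -1.5]
finger_gap: 0.0247
grasp_force: 50.2
time_s: 11.28
tcp_pos: [0.5567, -0.3947, 0.224]
tcp_rot: [1.0, -0.007, 0.006, 0.006]
wrist_force: [-0.0, -0.7, 1.4]
finger_gap: 0.0598
grasp_force: 0.0
bar [204.  215.7] [74.4 10.4] [(0.013, array([452.5, 325. ])), (0.016, array([451.9, 324.5]))] ang 86.1
bar [210.  179.8] [90.1  5.8] [(0.013, array([562.5, 309.8])), (0.016, array([561.7, 309.4]))] ang 86.6
bar [211.5 166.9] [89.3  6.7] [(0.013, array([602.9, 306.5])), (0.016, array([602. , 306.1]))] ang 86.2
[ 0.55471593 -0.39299175  0.2160949 ] [ 0.9999715  -0.00707241  0.00196449  0.00176896]
```

```bash
python3 -m pendant '[{"gripper":0.06,"x":-0.06,"y":0.48,"z":0,"rx":0,"ry":0,"rz":1.3},{"gripper":0.06,"x":-0.06,"y":0.48,"z":0,"rx":0,"ry":0,"rz":1.3},{"gripper":0.06,"x":-0.06,"y":0.48,"z":0,"rx":0,"ry":0,"rz":1.3},{"gripper":0.06,"x":-0.06,"y":0.48,"z":0,"rx":0,"ry":0,"rz":1.3},{"gripper":0.06,"x":-0.06,"y":0.48,"z":0,"rx":0,"ry":0,"rz":1.3},{"gripper":0.06,"x":-0.06,"y":0.48,"z":0,"rx":0,"ry":0,"rz":1.3},{"gripper":0.06,"x":-0.06,"y":0.48,"z":0,"rx":0,"ry":0,"rz":1.3},{"gripper":0.06,"x":-0.06,"y":0.48,"z":0,"rx":0,"ry":0,"rz":1.3},{"gripper":0.06,"x":-0.06,"y":0.48,"z":0,"rx":0,"ry":0,"rz":1.3},{"gripper":0.06,"x":-0.06,"y":0.48,"z":0,"rx":0,"ry":0,"rz":1.3},{"gripper":0.06,"x":-0.06,"y":0.48,"z":0,"rx":0,"ry":0,"rz":1.3},{"gripper":0.06,"x":-0.06,"y":0.48,"z":0,"rx":0,"ry":0,"rz":1.3}]'
python3 -m pendant '[{"gripper":0.06,"x":-0.0425,"y":0.237,"z":-0.06,"rx":0,"ry":0,"rz":0.217},{"gripper":0.06,"x":-0.0425,"y":0.237,"z":-0.06,"rx":0,"ry":0,"rz":0.217},{"gripper":0.06,"x":-0.0425,"y":0.237,"z":-0.06,"rx":0,"ry":0,"rz":0.217},{"gripper":0.06,"x":-0.0425,"y":0.237,"z":-0.06,"rx":0,"ry":0,"rz":0.217},{"gripper":0.06,"x":-0.0425,"y":0.237,"z":-0.06,"rx":0,"ry":0,"rz":0.217},{"gripper":0.06,"x":-0.0425,"y":0.237,"z":-0.06,"rx":0,"ry":0,"rz":0.217},{"gripper":0.06,"x":-0.0425,"y":0.237,"z":-0.06,"rx":0,"ry":0,"rz":0.217},{"gripper":0.06,"x":-0.0425,"y":0.237,"z":-0.06,"rx":0,"ry":0,"rz":0.217},{"gripper":0.06,"x":-0.0425,"y":0.237,"z":-0.06,"rx":0,"ry":0,"rz":0.217}]'; python3 - <<'E'
from h import *
s=Cam("scene");t=Cam("top");cv2.imwrite("pics/f1.png",np.vstack([np.hstack([cv2.resize(t.im[140:215,370:470],(400,300),interpolation=2),cv2.resize(s.im[225:315,70:190],(400,300),interpolation=2)]),np.hstack([cv2.resize(t.im[150:240,150:270],(400,300),interpolation=2),cv2.resize(s.im[160:250,300:420],(400,300),interpolation=2)])]))
st=arm.read_state();print(st['tcp_pos'],st['tcp_rot'],np.round(st['qpos'],2))
E
```

```text
time_s: 12.38
tcp_pos: [0.492, 0.0909, 0.2118]
tcp_rot: [0.799, 0.601, -0.001, -0.001]
wrist_force: [0.1, -0.0, -0.4]
finger_gap: 0.0601
grasp_force: 0.0
time_s: 13.13
tcp_pos: [0.4508, 0.324, 0.1521]
tcp_rot: [0.73, 0.683, -0.001, -0.0]
wrist_force: [-0.3, -0.4, 0.3]
finger_gap: 0.0601
grasp_force: 0.0
[0.45173644 0.32333252 0.15305689] [ 7.31199375e-01  6.82163692e-01 -4.06992225e-04  7.93271066e-05] [ 0.48  0.49  1.57 -0.    1.08  0.55]
```

View pics/f1.png

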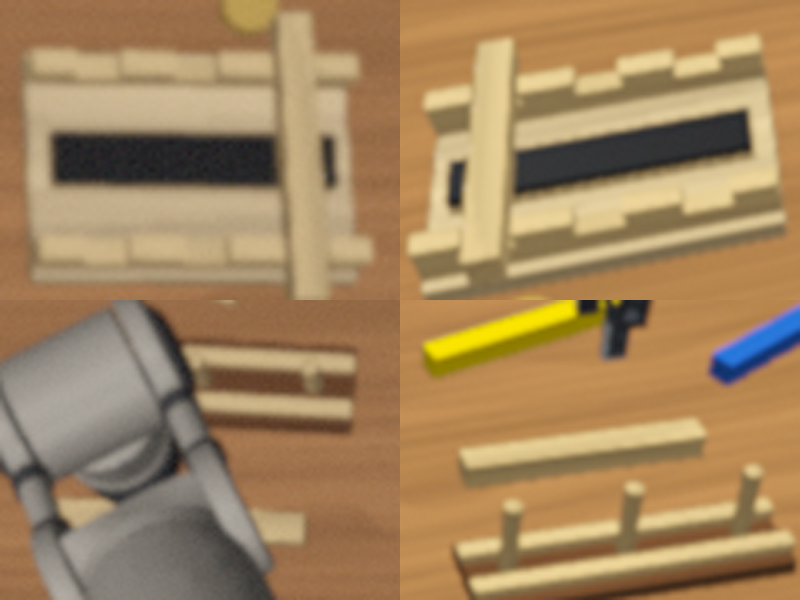

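The first bar sits in its notch pair, the board lies flat and centred, and the gripper is over bar 2. Grip it.

```bash
python3 -m pendant '[{"gripper":0.06,"x":0.0,"y":0.001,"z":-0.04,"rx":0,"ry":0,"rz":0},{"gripper":0.06,"x":0.0,"y":0.001,"z":-0.08,"rx":0,"ry":0,"rz":0},{"gripper":0.06,"x":0.0,"y":0.001,"z":-0.11,"rx":0,"ry":0,"rz":0},{"gripper":0.06,"x":0.0,"y":0.001,"z":-0.122,"rx":0,"ry":0,"rz":0},{"gripper":0.06,"x":0.0,"y":0.001,"z":-0.127,"rx":0,"ry":0,"rz":0},{"gripper":0.02,"x":0.0,"y":0.001,"z":-0.127,"rx":0,"ry":0,"rz":0},{"gripper":0.02,"x":0.0,"y":0.001,"z":-0.127,"rx":0,"ry":0,"rz":0},{"gripper":0.02,"x":0.0,"y":0.001,"z":-0.127,"rx":0,"ry":0,"rz":0},{"gripper":0.02,"x":0.0,"y":0.001,"z":-0.127,"rx":0,"ry":0,"rz":0},{"gripper":0.02,"x":0.0,"y":0.001,"z":-0.127,"rx":0,"ry":0,"rz":0},{"gripper":0.02,"x":0.0,"y":0.001,"z":-0.127,"rx":0,"ry":0,"rz":0}]' 50
python3 -m pendant '[{"gripper":0.02,"x":0,"y":0,"z":0.02,"rx":0,"ry":0,"rz":0},{"gripper":0.02,"x":0,"y":0,"z":0.06,"rx":0,"ry":0,"rz":0},{"gripper":0.02,"x":0,"y":0,"z":0.1,"rx":0,"ry":0,"rz":0},{"gripper":0.02,"x":0,"y":0,"z":0.14,"rx":0,"ry":0,"rz":0},{"gripper":0.02,"x":0,"y":0,"z":0.14,"rx":0,"ry":0,"rz":0}]'
```

```text
time_s: 14.15
tcp_pos: [0.4527, 0.3259, 0.0281]
tcp_rot: [0.731, 0.683, 0.002, 0.001]
wrist_force: [0.3, -2.3, 6.4]
finger_gap: 0.0242
grasp_force: 50.8
time_s: 14.57
tcp_pos: [0.455, 0.3276, 0.175]
tcp_rot: [0.731, 0.683, 0.007, 0.002]
wrist_force: [2.0, 0.8, -0.3]
finger_gap: 0.0248
grasp_force: 49.9
```

```bash
python3 -m pendant '[{"gripper":0.02,"x":0.06,"y":-0.46,"z":0,"rx":0,"ry":0,"rz":-1.3},{"gripper":0.02,"x":0.06,"y":-0.46,"z":0,"rx":0,"ry":0,"rz":-1.3},{"gripper":0.02,"x":0.06,"y":-0.46,"z":0,"rx":0,"ry":0,"rz":-1.3},{"gripper":0.02,"x":0.06,"y":-0.46,"z":0,"rx":0,"ry":0,"rz":-1.3},{"gripper":0.02,"x":0.06,"y":-0.46,"z":0,"rx":0,"ry":0,"rz":-1.3},{"gripper":0.02,"x":0.06,"y":-0.46,"z":0,"rx":0,"ry":0,"rz":-1.3},{"gripper":0.02,"x":0.06,"y":-0.46,"z":0,"rx":0,"ry":0,"rz":-1.3},{"gripper":0.02,"x":0.06,"y":-0.46,"z":0,"rx":0,"ry":0,"rz":-1.3},{"gripper":0.02,"x":0.06,"y":-0.46,"z":0,"rx":0,"ry":0,"rz":-1.3},{"gripper":0.02,"x":0.06,"y":-0.46,"z":0,"rx":0,"ry":0,"rz":-1.3},{"gripper":0.02,"x":0.06,"y":-0.46,"z":0,"rx":0,"ry":0,"rz":-1.3},{"gripper":0.02,"x":0.06,"y":-0.46,"z":0,"rx":0,"ry":0,"rz":-1.3}]'
python3 -m pendant '[{"gripper":0.02,"x":0.044,"y":-0.107,"z":0,"rx":0,"ry":0,"rz":-0.217},{"gripper":0.02,"x":0.044,"y":-0.107,"z":-0.02,"rx":0,"ry":0,"rz":-0.217},{"gripper":0.02,"x":0.044,"y":-0.107,"z":-0.04,"rx":0,"ry":0,"rz":-0.217},{"gripper":0.02,"x":0.044,"y":-0.107,"z":-0.06,"rx":0,"ry":0,"rz":-0.217},{"gripper":0.02,"x":0.044,"y":-0.107,"z":-0.06,"rx":0,"ry":0,"rz":-0.217},{"gripper":0.02,"x":0.044,"y":-0.107,"z":-0.06,"rx":0,"ry":0,"rz":-0.217},{"gripper":0.02,"x":0.044,"y":-0.107,"z":-0.06,"rx":0,"ry":0,"rz":-0.217},{"gripper":0.02,"x":0.044,"y":-0.107,"z":-0.06,"rx":0,"ry":0,"rz":-0.217}]'; python3 - <<'E'
from h import *
s=Cam("scene");st=arm.read_state();print(st['tcp_pos'],st['tcp_rot'],np.round(st['qpos'],2))
cv2.imwrite("pics/f2.png",cv2.resize(s.im[210:315,70:210],(800,600),interpolation=2))
E
```

```text
time_s: 15.57
tcp_pos: [0.5123, -0.1407, 0.1667]
tcp_rot: [0.995, 0.098, 0.001, 0.002]
wrist_force: [0.6, 0.5, -0.6]
finger_gap: 0.0243
grasp_force: 49.9
time_s: 16.23
tcp_pos: [0.5563, -0.2407, 0.1083]
tcp_rot: [1.0, -0.006, 0.001, 0.001]
wrist_force: [-0.2, -0.7, -0.8]
finger_gap: 0.0247
grasp_force: 50.0
[ 0.55631998 -0.24071795  0.10834982] [ 9.99978881e-01 -6.32422217e-03  1.29436562e-03  7.53099630e-04] [-0.53  0.62  1.47  0.    1.05  1.05]
```

View pics/f2.png

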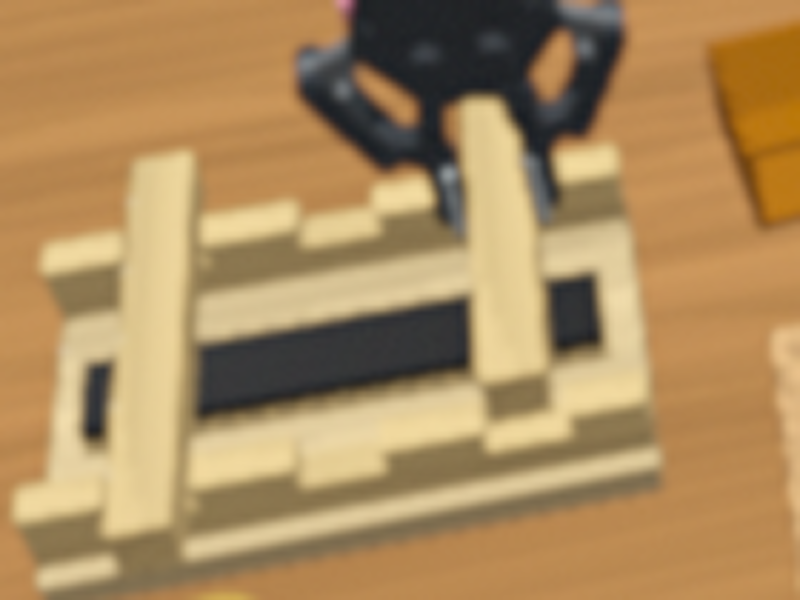

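```bash
python3 -m pendant '[{"gripper":0.02,"x":0,"y":-0.0015,"z":-0.015,"rx":0,"ry":0,"rz":0},{"gripper":0.02,"x":0,"y":-0.0015,"z":-0.024,"rx":0,"ry":0,"rz":0},{"gripper":0.02,"x":0,"y":-0.0015,"z":-0.028,"rx":0,"ry":0,"rz":0},{"gripper":0.02,"x":0,"y":-0.0015,"z":-0.032,"rx":0,"ry":0,"rz":0},{"gripper":0.02,"x":0,"y":-0.0015,"z":-0.036,"rx":0,"ry":0,"rz":0},{"gripper":0.02,"x":0,"y":-0.0015,"z":-0.036,"rx":0,"ry":0,"rz":0}]'; python3 -c "
from h import *
s=arm.read_state();print(s['tcp_pos'],s['wrist_force'],s['wrist_torque'])"
```

```text
time_s: 16.78
tcp_pos: [0.5553, -0.2427, 0.0698]
tcp_rot: [1.0, -0.007, -0.0, -0.0]
wrist_force: [-0.3, 1.1, -1.9]
finger_gap: 0.0249
grasp_force: 50.0
[ 0.55531949 -0.2426766   0.0698121 ] [-0.33680305  1.08069437 -1.87459902] [-0.00527692  0.04385858 -0.03918975]
```

```bash
python3 -m pendant '[{"gripper":0.02,"x":0,"y":0,"z":-0.002,"rx":0,"ry":0,"rz":0},{"gripper":0.02,"x":0,"y":0,"z":-0.0035,"rx":0,"ry":0,"rz":0},{"gripper":0.02,"x":0,"y":0,"z":-0.005,"rx":0,"ry":0,"rz":0},{"gripper":0.02,"x":0,"y":0,"z":-0.005,"rx":0,"ry":0,"rz":0}]'
python3 -m pendant '[{"gripper":0.045,"x":0,"y":0,"z":0.0,"rx":0,"ry":0,"rz":0},{"gripper":0.045,"x":0,"y":0,"z":0.0,"rx":0,"ry":0,"rz":0},{"gripper":0.045,"x":0,"y":0,"z":0.001,"rx":0,"ry":0,"rz":0},{"gripper":0.045,"x":0,"y":0,"z":0.03,"rx":0,"ry":0,"rz":0},{"gripper":0.06,"x":0,"y":0,"z":0.07,"rx":0,"ry":0,"rz":0},{"gripper":0.06,"x":0,"y":0,"z":0.11,"rx":0,"ry":0,"rz":0},{"gripper":0.06,"x":0,"y":0,"z":0.15,"rx":0,"ry":0,"rz":0},{"gripper":0.06,"x":0,"y":0,"z":0.19,"rx":0,"ry":0,"rz":0},{"gripper":0.06,"x":0,"y":0,"z":0.19,"rx":0,"ry":0,"rz":0}]'; python3 -c "
from h import *
s=arm.read_state();print(s['tcp_pos'],s['tcp_rot'])"
```

```text
time_s: 17.12
tcp_pos: [0.5556, -0.243, 0.0652]
tcp_rot: [1.0, -0.007, 0.0, 0.0]
wrist_force: [-0.1, 0.1, -2.2]
finger_gap: 0.0248
grasp_force: 50.0
time_s: 17.87
tcp_pos: [0.5583, -0.2445, 0.265]
tcp_rot: [1.0, -0.007, 0.007, 0.004]
wrist_force: [1.0, -0.0, 2.4]
finger_gap: 0.0599
grasp_force: 0.0
[ 0.5582978  -0.24450171  0.26503034] [ 0.99994283 -0.00701604  0.00693675  0.0041214 ]
```

Both bars released at home depth. Next the jars: I'll grip each with the tool tilted 45° forward, then a half roll about the tool axis turns it mouth-down. Working out the turn vectors.

```bash
cat > rv.py <<'E'
import sys
from m import *
from scipy.spatial.transform import Rotation as R
def tgt(psi,tilt=45,roll=0):
    z=R.from_euler('zy',[psi,-tilt],degrees=True)  # down tool, x ahead
    return z*R.from_matrix([[1,0,0],[0,-1,0],[0,0,-1]])*R.from_euler('z',roll,degrees=True)
def turn(psi,tilt=45,roll=0):
    s=arm.read_state();d=tgt(psi,tilt,roll)*R.from_quat(s['tcp_rot']).inv()
    v=d.as_rotvec();return np.round(v,3),'deg',round(np.degrees(np.linalg.norm(v)),1)
if __name__=="__main__":
    s=arm.read_state();print(np.round(s['tcp_pos'],4),np.round(s['qpos'],3))
    print(turn(*map(float,sys.argv[1:])))
E
python3 rv.py 5; python3 - <<'E'
from m import *
t,s=Cam("top"),Cam("scene")
for n,b1,b2 in(('jarL',(290,180,330,230),(232,205,278,250)),('jarR',(333,187,372,236),(188,205,228,252))):
    try:print(n,pose(t,s,*AM,b1,b2,.025))
    except Exception as e:print(n,e)
b=max(t.blobs(*BLK,30,(380,165,460,200)),key=cv2.contourArea);print(cv2.minAreaRect(b))
E
```

```text
[ 0.5583 -0.2445  0.265 ] [-0.538  0.48   1.262 -0.     1.384  1.046]
(array([-0.033, -0.77 ,  0.099]), 'deg', np.float64(44.5))
jarL max() iterable argument is empty
jarR (array([ 466.4, -111.3,   36.4]), 'gap', np.float64(0.3), 'yaw_long', np.float64(4.1), 'size', array([56., 66.]), 'planeC', array([ 468.7, -112.9,   25. ]), array([ 453.7, -110.9,   25. ]))
((386.5, 179.0), (10.0, 5.0), 90.0)
```

```bash
python3 -m pendant '[{"gripper":0.075,"x":-0.104,"y":0.129,"z":-0.085,"rx":-0.03,"ry":-0.775,"rz":0.1},{"gripper":0.075,"x":-0.104,"y":0.129,"z":-0.085,"rx":-0.03,"ry":-0.775,"rz":0.1},{"gripper":0.075,"x":-0.104,"y":0.129,"z":-0.085,"rx":-0.03,"ry":-0.775,"rz":0.1},{"gripper":0.075,"x":-0.104,"y":0.129,"z":-0.085,"rx":-0.03,"ry":-0.775,"rz":0.1},{"gripper":0.075,"x":-0.104,"y":0.129,"z":-0.085,"rx":-0.03,"ry":-0.775,"rz":0.1},{"gripper":0.075,"x":-0.104,"y":0.129,"z":-0.085,"rx":-0.03,"ry":-0.775,"rz":0.1},{"gripper":0.075,"x":-0.104,"y":0.129,"z":-0.085,"rx":-0.03,"ry":-0.775,"rz":0.1},{"gripper":0.075,"x":-0.104,"y":0.129,"z":-0.085,"rx":-0.03,"ry":-0.775,"rz":0.1},{"gripper":0.075,"x":-0.104,"y":0.129,"z":-0.085,"rx":-0.03,"ry":-0.775,"rz":0.1},{"gripper":0.075,"x":-0.104,"y":0.129,"z":-0.085,"rx":-0.03,"ry":-0.775,"rz":0.1}]' 25; python3 rv.py 5; python3 - <<'E'
from h import *
s=Cam("scene");cv2.imwrite("pics/g1.png",cv2.resize(s.im[100:310,70:350],(800,600),interpolation=2))
E
```

```text
time_s: 18.8
tcp_pos: [0.4548, -0.1074, 0.1698]
tcp_rot: [0.936, 0.046, 0.35, -0.008]
wrist_force: [0.1, -0.3, 0.3]
finger_gap: 0.0751
grasp_force: 0.0
[ 0.4548 -0.1074  0.1698] [-0.703  0.162  2.32   1.373  0.486 -0.44 ]
(array([-0.039, -0.072, -0.026]), 'deg', np.float64(4.9))
```

View pics/g1.png

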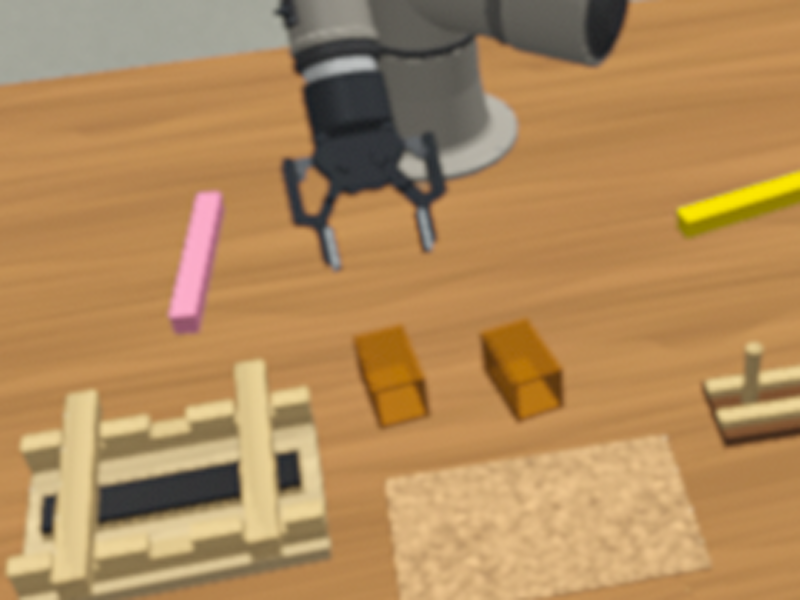

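The fingers aim properly, but q5 is nearing its lower limit (0.486) at this tilt close to the base. I'll fit a small kinematic model from the recorded poses to pick grasp and place azimuths that stay within the joint ranges.

```bash
cat > kin.py <<'E'
from rv import *
from scipy.optimize import least_squares
LIM=np.array([[-2.53,2.53],[-.77,2.02],[.04,2.7],[-1,4.14],[.28,2.66],[-3.11,3.11]])
S=[([1.112,.342,1.524,0,1.275,-.146],(.162,.5,.248)),([.152,.254,1.651,0,1.236,.238],(.4539,.1463,.2482)),([-.818,.393,1.756,0,.994,-.739],(.3881,-.3021,.1477)),([-.64,.642,1.33,0,1.17,-.627],(.5544,-.3174,.1408)),([-.73,.76,1.23,0,1.15,.85],(.5547,-.3932,.0978)),([.48,.49,1.57,0,1.08,.55],(.4517,.3233,.1531)),([-.53,.62,1.47,0,1.05,1.05],(.5563,-.2407,.1083)),([-.538,.48,1.262,0,1.384,1.046],(.5583,-.2445,.265)),([-.703,.162,2.32,1.373,.486,-.44],(.4548,-.1074,.1698))]
def fk(q,P):
    d,l2,l3,l6,b,a=P;A=R.from_euler('z',q[0]);B=A*R.from_euler('y',q[1]);C=B*R.from_euler('y',q[2])
    W=C*R.from_euler('ZYZ',[q[3],q[4],q[5]])
    return A.apply([0,b,d])+B.apply([0,0,l2])+C.apply([a,0,l3])+W.apply([0,0,l6]),W*R.from_euler('z',OFF)
OFF=0
f=least_squares(lambda P:np.concatenate([fk(q,P)[0]-p for q,p in S]),[.3,.4,.4,.2,.076,0]);P=f.x
r9=R.from_quat([.936,.046,.35,-.008]);OFF=min([0,np.pi/2,np.pi,-np.pi/2],key=lambda o:(fk(S[-1][0],P)[1]*R.from_euler('z',o)*r9.inv()).magnitude())
def ik(p,r,q0):
    g=lambda q:np.concatenate([(fk(q,P)[0]-p)*10,(fk(q,P)[1]*r.inv()).as_rotvec()])
    s=least_squares(g,np.clip(q0,LIM[:,0]+.01,LIM[:,1]-.01),bounds=(LIM[:,0],LIM[:,1]));return np.round(s.x,2),round(np.abs(s.fun).max(),3)
if __name__=="__main__":
    print(np.round(P,3),np.abs(f.fun).max(),OFF,(fk(S[-1][0],P)[1]*r9.inv()).magnitude())
    q9=S[-1][0]
    for psi,tilt in((5,45),(5,35),(5,55)):
        print('grasp R',psi,tilt,ik([.452,-.1135,.03],tgt(psi,tilt),q9))
        print('grasp L',ik([.476,.008,.03],tgt(11.5,tilt),q9))
    for y,x in((.407,.583),(.209,.571)):
      for roll in (180,):
        for psi in(5,30,60,86,110,-30,-60,-90):
          for z in (.073,.17):
            b=min((ik([x,y,z],tgt(psi,45,roll),[.3,.3,2,q4,.6,q6]) for q4 in(1.5,0,3) for q6 in(2.5,-2.5,0)),key=lambda e:e[1])
            print(y,psi,z,b)
E
python3 kin.py
```

```text
[0.227 0.504 0.381 0.297 0.076 0.048] 0.002967963996874823 1.5707963267948966 0.0012084090492636053
grasp R 5 45 (array([-0.73,  0.68,  2.5 ,  2.43,  0.81, -1.69]), np.float64(0.0))
grasp L (array([-0.26,  0.68,  2.5 ,  2.89,  0.82, -1.78]), np.float64(0.0))
grasp R 5 35 (array([-0.64,  0.55,  2.39,  2.27,  0.46, -1.39]), np.float64(0.0))
grasp L (array([-0.23,  0.55,  2.38,  2.81,  0.41, -1.66]), np.float64(0.0))
grasp R 5 55 (array([-0.82,  0.88,  2.58,  2.44,  1.19, -1.91]), np.float64(0.0))
grasp L (array([-0.3 ,  0.89,  2.59,  2.89,  1.29, -1.87]), np.float64(0.0))
0.407 5 0.073 (array([0.64, 0.72, 1.83, 4.14, 0.42, 0.96]), np.float64(0.098))
0.407 5 0.17 (array([ 0.68,  0.57,  1.63, -1.  ,  0.54, -0.19]), np.float64(0.033))
0.407 30 0.073 (array([0.64, 0.72, 1.83, 4.14, 0.42, 0.52]), np.float64(0.098))
0.407 30 0.17 (array([ 0.68,  0.57,  1.63, -1.  ,  0.54, -0.63]), np.float64(0.033))
0.407 60 0.073 (array([ 0.64,  0.72,  1.83,  4.14,  0.42, -0.  ]), np.float64(0.098))
0.407 60 0.17 (array([ 0.68,  0.57,  1.63, -1.  ,  0.54, -1.15]), np.float64(0.033))
0.407 86 0.073 (array([ 
[... 1412 characters left out ...]
4 ,  2.07,  4.14,  0.28, -0.68]), np.float64(0.067))
0.209 110 0.073 (array([ 0.34,  0.59,  2.08,  3.85,  0.37, -0.77]), np.float64(0.0))
0.209 110 0.17 (array([ 0.34,  0.4 ,  2.07,  4.14,  0.28, -1.1 ]), np.float64(0.067))
0.209 -30 0.073 (array([0.34, 0.59, 2.08, 3.85, 0.37, 1.67]), np.float64(0.0))
0.209 -30 0.17 (array([0.34, 0.4 , 2.07, 4.14, 0.28, 1.34]), np.float64(0.067))
0.209 -60 0.073 (array([0.34, 0.59, 2.08, 3.85, 0.37, 2.19]), np.float64(0.0))
0.209 -60 0.17 (array([0.34, 0.4 , 2.07, 4.14, 0.28, 1.86]), np.float64(0.067))
0.209 -90 0.073 (array([0.34, 0.59, 2.08, 3.85, 0.37, 2.72]), np.float64(0.0))
0.209 -90 0.17 (array([0.34, 0.4 , 2.07, 4.14, 0.28, 2.39]), np.float64(0.067))
```

```bash
sed -i "s/from_euler('zy',\[psi,-tilt\]/from_euler('ZY',[psi,-tilt]/" rv.py; cat > k2.py <<'E'
from kin import *
q9=S[-1][0]
for tilt in(40,45,50):
    for n,p,psi in(('R',[.452,-.1135],5),('L',[.476,.008],11.5)):
        print(n,tilt,[ik(p+[z],tgt(psi,tilt),[q9[0],.5,2.4,2,.6,-1.5])for z in(.03,.12,.2)])
for x,y in((.583,.407),(.577,.308),(.571,.209)):
  for tilt in(40,45,50):
    for psi in(-60,-30,0,30,60,86,110):
      c=[]
      for q4 in(-.7,0,1.5,3):
        for q6 in (-1.5,1.5):
          a=ik([x,y,.075],tgt(psi,tilt,180),[.3,.5,2,q4,.6,q6])
          if a[1]<.003 and a[0][4]>.32:
            b=ik([x,y,.165],tgt(psi,tilt,180),a[0])
            if b[1]<.003 and b[0][4]>.32:c.append((min(a[0][4],b[0][4]),a[0].tolist(),b[0].tolist()))
      if c:print(y,tilt,psi,*max(c))
E
python3 k2.py
```

```text
R 40 [(array([-0.72,  0.6 ,  2.42,  2.22,  0.62, -1.43]), np.float64(0.0)), (array([-0.72,  0.3 ,  2.36,  1.66,  0.49, -0.78]), np.float64(0.0)), (array([-0.72,  0.09,  2.26,  1.1 ,  0.55, -0.15]), np.float64(0.0))]
L 40 [(array([-0.37,  0.6 ,  2.43,  2.49,  0.61, -1.47]), np.float64(0.0)), (array([-0.37,  0.3 ,  2.37,  1.93,  0.38, -0.85]), np.float64(0.0)), (array([-0.37,  0.08,  2.26,  1.13,  0.39,  0.02]), np.float64(0.0))]
R 45 [(array([-0.78,  0.67,  2.47,  2.28,  0.79, -1.57]), np.float64(0.0)), (array([-0.78,  0.34,  2.42,  1.87,  0.6 , -1.05]), np.float64(0.0)), (array([-0.78,  0.1 ,  2.32,  1.35,  0.58, -0.43]), np.float64(0.0))]
L 45 [(array([-0.41,  0.68,  2.48,  2.54,  0.8 , -1.58]), np.float64(0.0)), (array([-0.41,  0.34,  2.43,  2.18,  0.52, -1.14]), np.float64(0.0)), (array([-0.41,  0.09,  2.33,  1.5 ,  0.42, -0.38]), np.float64(0.0))]
R 50 [(array([-0.83,  0.76,  2.51,  2.3 ,  0.95, -1.7 ]), np.float64(0.0)), (array([-0.83,  0.4 ,  2.48,  2.  ,  0.73, -1.25]), np.float64(0.0)), (array([-0.83,  0.13,  2.38,  1.57,  0.65, -0.69]), np.float64(0.0))]
L 50 [(array([-0.45,
[... 3056 characters left out ...]
 1.69, 0.95, 1.05, 2.43] [-0.14, 0.59, 1.64, 0.88, 1.16, 2.6]
0.209 45 110 1.36 [-0.1, 0.84, 1.42, 0.71, 1.36, 2.36] [-0.1, 0.72, 1.37, 0.69, 1.48, 2.47]
0.209 50 -60 1.15 [0.6, 0.83, 1.53, -0.99, 1.15, 0.68] [0.6, 0.69, 1.49, -0.94, 1.24, 0.53]
0.209 50 0 0.33 [0.36, 0.62, 2.13, 3.71, 0.52, 1.3] [0.36, 0.41, 2.08, 4.11, 0.33, 0.86]
0.209 50 30 0.4 [0.05, 0.61, 2.17, 2.44, 0.57, 1.87] [0.05, 0.39, 2.12, 2.03, 0.4, 2.33]
0.209 50 60 0.79 [-0.14, 0.67, 1.98, 1.49, 0.79, 2.24] [-0.14, 0.48, 1.93, 1.28, 0.84, 2.55]
0.209 50 86 1.1 [-0.17, 0.76, 1.7, 1.02, 1.1, 2.35] [-0.17, 0.61, 1.66, 0.95, 1.21, 2.52]
0.209 50 110 1.42 [-0.12, 0.87, 1.41, 0.76, 1.42, 2.32] [-0.12, 0.75, 1.37, 0.75, 1.53, 2.43]
```

Model fits to 3 mm and shows a clean route: grasp at ψ≈5°, tilt 45°, lift to z 0.2, roll +180° about the tool axis, then carry with yaw to ψ=86° at the rack. Trim the pose over jar R.

```bash
python3 rv.py 5; python3 - <<'E'
from m import *
t,s=Cam("top"),Cam("scene")
for n,b1,b2 in(('jarL',(290,180,330,230),(232,205,278,250)),('jarR',(333,187,372,236),(188,205,228,252))):
    try:print(n,pose(t,s,*AM,b1,b2,.025))
    except Exception as e:print(n,e)
E
```

```text
[ 0.454  -0.1067  0.169 ] [-0.704  0.163  2.325  1.385  0.487 -0.455]
(array([ 0.025, -0.068, -0.005]), 'deg', np.float64(4.1))
jarL (array([482. ,  10.3,  29.5]), 'gap', np.float64(1.2), 'yaw_long', np.float64(11.1), 'size', array([52., 89.]), 'planeC', array([482.8,   9.4,  25. ]), array([477.2,  11.8,  25. ]))
jarR (array([ 477.7, -111.8,   46.7]), 'gap', np.float64(0.2), 'yaw_long', np.float64(89.8), 'size', array([51., 39.]), 'planeC', array([ 482.4, -115.2,   25. ]), array([ 453.6, -110.4,   25. ]))
```

```bash
python3 -m pendant '[{"gripper":0.075,"x":-0.002,"y":-0.007,"z":-0.02,"rx":0.025,"ry":-0.068,"rz":-0.005},{"gripper":0.075,"x":-0.002,"y":-0.007,"z":-0.05,"rx":0.025,"ry":-0.068,"rz":-0.005},{"gripper":0.075,"x":-0.002,"y":-0.007,"z":-0.05,"rx":0.025,"ry":-0.068,"rz":-0.005},{"gripper":0.075,"x":-0.002,"y":-0.007,"z":-0.05,"rx":0.025,"ry":-0.068,"rz":-0.005},{"gripper":0.075,"x":-0.002,"y":-0.007,"z":-0.05,"rx":0.025,"ry":-0.068,"rz":-0.005},{"gripper":0.075,"x":-0.002,"y":-0.007,"z":-0.05,"rx":0.025,"ry":-0.068,"rz":-0.005}]'; python3 rv.py 5
```

```text
time_s: 19.45
tcp_pos: [0.4544, -0.1145, 0.1208]
tcp_rot: [0.923, 0.04, 0.381, -0.018]
wrist_force: [-0.2, -0.3, -0.0]
finger_gap: 0.0755
grasp_force: 0.0
[ 0.4544 -0.1145  0.1208] [-0.774  0.341  2.414  1.856  0.594 -1.028]
(array([-0.003, -0.002,  0.   ]), 'deg', np.float64(0.2))
```

```bash
python3 -m pendant '[{"gripper":0.075,"x":-0.002,"y":0.001,"z":-0.035,"rx":0,"ry":0,"rz":0},{"gripper":0.075,"x":-0.002,"y":0.001,"z":-0.065,"rx":0,"ry":0,"rz":0},{"gripper":0.075,"x":-0.002,"y":0.001,"z":-0.082,"rx":0,"ry":0,"rz":0},{"gripper":0.075,"x":-0.002,"y":0.001,"z":-0.09,"rx":0,"ry":0,"rz":0},{"gripper":0.075,"x":-0.002,"y":0.001,"z":-0.09,"rx":0,"ry":0,"rz":0},{"gripper":0.075,"x":-0.002,"y":0.001,"z":-0.09,"rx":0,"ry":0,"rz":0}]' 25; python3 rv.py 5
```

```text
time_s: 19.95
tcp_pos: [0.4528, -0.1134, 0.0315]
tcp_rot: [0.923, 0.04, 0.383, -0.018]
wrist_force: [0.6, -0.1, 0.5]
finger_gap: 0.075
grasp_force: 0.0
[ 0.4528 -0.1134  0.0315] [-0.776  0.667  2.474  2.275  0.786 -1.567]
(array([-0.003,  0.   , -0.   ]), 'deg', np.float64(0.2))
```

```bash
python3 -m pendant '[{"gripper":0.06,"x":0,"y":0,"z":0,"rx":0,"ry":0,"rz":0},{"gripper":0.055,"x":0,"y":0,"z":0,"rx":0,"ry":0,"rz":0},{"gripper":0.052,"x":0,"y":0,"z":0,"rx":0,"ry":0,"rz":0},{"gripper":0.05,"x":0,"y":0,"z":0,"rx":0,"ry":0,"rz":0},{"gripper":0.048,"x":0,"y":0,"z":0,"rx":0,"ry":0,"rz":0},{"gripper":0.045,"x":0,"y":0,"z":0,"rx":0,"ry":0,"rz":0},{"gripper":0.042,"x":0,"y":0,"z":0,"rx":0,"ry":0,"rz":0},{"gripper":0.042,"x":0,"y":0,"z":0,"rx":0,"ry":0,"rz":0},{"gripper":0.042,"x":0,"y":0,"z":0,"rx":0,"ry":0,"rz":0}]' 25
python3 -m pendant '[{"gripper":0.042,"x":0,"y":0,"z":0.01,"rx":0,"ry":0,"rz":0},{"gripper":0.042,"x":0,"y":0,"z":0.03,"rx":0,"ry":0,"rz":0},{"gripper":0.042,"x":0,"y":0,"z":0.06,"rx":0,"ry":0,"rz":0},{"gripper":0.042,"x":0,"y":0,"z":0.1,"rx":0,"ry":0,"rz":0},{"gripper":0.042,"x":0,"y":0,"z":0.14,"rx":0,"ry":0,"rz":0},{"gripper":0.042,"x":0.02,"y":0,"z":0.17,"rx":0,"ry":0,"rz":0},{"gripper":0.042,"x":0.02,"y":0,"z":0.19,"rx":0,"ry":0,"rz":0},{"gripper":0.042,"x":0.02,"y":0,"z":0.19,"rx":0,"ry":0,"rz":0},{"gripper":0.042,"x":0.02,"y":0,"z":0.19,"rx":0,"ry":0,"rz":0}]'; python3 rv.py 5 45
```

```text
time_s: 20.7
tcp_pos: [0.4528, -0.1143, 0.0324]
tcp_rot: [0.922, 0.04, 0.384, -0.016]
wrist_force: [-3.1, -1.8, 7.0]
finger_gap: 0.0495
grasp_force: 22.0
time_s: 21.45
tcp_pos: [0.4729, -0.1144, 0.2246]
tcp_rot: [0.922, 0.04, 0.384, -0.015]
wrist_force: [0.3, -1.3, -0.6]
finger_gap: 0.0496
grasp_force: 24.6
[ 0.4729 -0.1144  0.2246] [-0.726  0.078  2.247  1.236  0.574 -0.249]
(array([0.003, 0.003, 0.001]), 'deg', np.float64(0.3))
```

```bash
python3 -m pendant '[{"gripper":0.042,"x":0,"y":0,"z":0,"rx":0.737,"ry":0.0645,"rz":-0.74},{"gripper":0.042,"x":0,"y":0,"z":0,"rx":0.737,"ry":0.0645,"rz":-0.74},{"gripper":0.042,"x":0,"y":0,"z":0,"rx":0.737,"ry":0.0645,"rz":-0.74},{"gripper":0.042,"x":0,"y":0,"z":0,"rx":0.737,"ry":0.0645,"rz":-0.74},{"gripper":0.042,"x":0,"y":0,"z":0,"rx":0.737,"ry":0.0645,"rz":-0.74},{"gripper":0.042,"x":0,"y":0,"z":0,"rx":0.737,"ry":0.0645,"rz":-0.74},{"gripper":0.042,"x":0,"y":0,"z":0,"rx":0.737,"ry":0.0645,"rz":-0.74},{"gripper":0.042,"x":0,"y":0,"z":0,"rx":0.737,"ry":0.0645,"rz":-0.74},{"gripper":0.042,"x":0,"y":0,"z":0,"rx":0.737,"ry":0.0645,"rz":-0.74},{"gripper":0.042,"x":0,"y":0,"z":0,"rx":0.737,"ry":0.0645,"rz":-0.74}]'
python3 -m pendant '[{"gripper":0.042,"x":0,"y":0,"z":0,"rx":0.737,"ry":0.0645,"rz":-0.74},{"gripper":0.042,"x":0,"y":0,"z":0,"rx":0.737,"ry":0.0645,"rz":-0.74},{"gripper":0.042,"x":0,"y":0,"z":0,"rx":0.737,"ry":0.0645,"rz":-0.74},{"gripper":0.042,"x":0,"y":0,"z":0,"rx":0.737,"ry":0.0645,"rz":-0.74},{"gripper":0.042,"x":0,"y":0,"z":0,"rx":0.737,"ry":0.0645,"rz":-0.74},{"gripper":0.042,"x":0,"y":0,"z":0,"rx":0.737,"ry":0.0645,"rz":-0.74},{"gripper":0.042,"x":0,"y":0,"z":0,"rx":0.737,"ry":0.0645,"rz":-0.74},{"gripper":0.042,"x":0,"y":0,"z":0,"rx":0.737,"ry":0.0645,"rz":-0.74},{"gripper":0.042,"x":0,"y":0,"z":0,"rx":0.737,"ry":0.0645,"rz":-0.74},{"gripper":0.042,"x":0,"y":0,"z":0,"rx":0.737,"ry":0.0645,"rz":-0.74}]'
python3 rv.py 5 45 180; python3 rv.py 86 45 180
```

```text
time_s: 22.28
tcp_pos: [0.4717, -0.1136, 0.2211]
tcp_rot: [0.819, -0.428, 0.322, -0.206]
wrist_force: [0.5, -0.2, -1.4]
finger_gap: 0.0499
grasp_force: 24.5
time_s: 23.12
tcp_pos: [0.4719, -0.1137, 0.2211]
tcp_rot: [-0.497, 0.779, -0.177, 0.339]
wrist_force: [0.8, 0.8, -1.7]
finger_gap: 0.0499
grasp_force: 24.5
[ 0.4719 -0.1137  0.2211] [-0.727  0.084  2.251  1.243  0.574  1.835]
(array([ 0.738,  0.064, -0.741]), 'deg', np.float64(60.0))
[ 0.4719 -0.1137  0.2211] [-0.727  0.084  2.251  1.243  0.574  1.835]
(array([0.515, 0.524, 0.609]), 'deg', np.float64(54.7))
```

```bash
python3 -m pendant '[{"gripper":0.042,"x":0.02,"y":0.03,"z":0,"rx":0.738,"ry":0.064,"rz":-0.741},{"gripper":0.042,"x":0.02,"y":0.03,"z":0,"rx":0.738,"ry":0.064,"rz":-0.741},{"gripper":0.042,"x":0.02,"y":0.03,"z":0,"rx":0.738,"ry":0.064,"rz":-0.741},{"gripper":0.042,"x":0.02,"y":0.03,"z":0,"rx":0.738,"ry":0.064,"rz":-0.741},{"gripper":0.042,"x":0.02,"y":0.03,"z":0,"rx":0.738,"ry":0.064,"rz":-0.741},{"gripper":0.042,"x":0.02,"y":0.03,"z":0,"rx":0.738,"ry":0.064,"rz":-0.741},{"gripper":0.042,"x":0.02,"y":0.03,"z":0,"rx":0.738,"ry":0.064,"rz":-0.741},{"gripper":0.042,"x":0.02,"y":0.03,"z":0,"rx":0.738,"ry":0.064,"rz":-0.741},{"gripper":0.042,"x":0.02,"y":0.03,"z":0,"rx":0.738,"ry":0.064,"rz":-0.741},{"gripper":0.042,"x":0.02,"y":0.03,"z":0,"rx":0.738,"ry":0.064,"rz":-0.741}]'
python3 rv.py 86 45 180
python3 - <<'E'
from h import *
s=Cam("scene");cv2.imwrite("pics/g2.png",cv2.resize(s.im[80:305,130:430],(800,600),interpolation=2))
E
```

```text
time_s: 23.95
tcp_pos: [0.492, -0.0837, 0.2211]
tcp_rot: [-0.041, 0.923, 0.016, 0.382]
wrist_force: [0.6, 0.2, -1.9]
finger_gap: 0.05
grasp_force: 24.6
[ 0.492  -0.0837  0.2211] [-0.603  0.097  2.237  1.281  0.489  2.938]
(array([1.000e-03, 1.000e-03, 1.413e+00]), 'deg', np.float64(81.0))
```

View pics/g2.png

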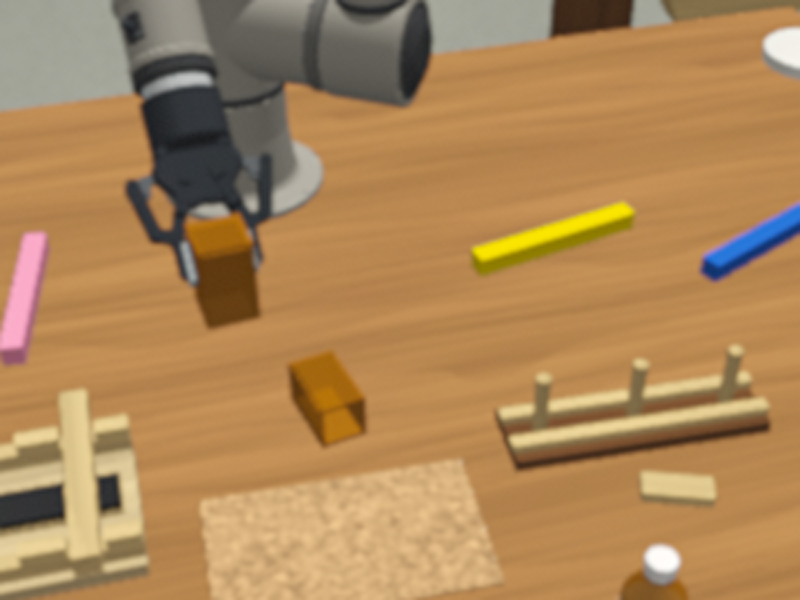

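Jar hangs mouth-down, upright at crop (225,270); the far peg's tip is at (733,352). I'll check the carry path in the model before moving.

```bash
cat > path.py <<'E'
from kin import *
def path(q0,p0,p1,psi0,psi1,roll,n=8):
    q=np.array(q0);
    for u in np.linspace(0,1,n):
        q,e=ik(np.array(p0)*(1-u)+np.array(p1)*u,tgt(psi0*(1-u)+psi1*u,45,roll),q);print(q,e)
E
python3 - <<'E'
from path import *
s=arm.read_state()
path(s['qpos'],s['tcp_pos'],[.584,.4,.19],5,86,180)
E
```

```text
[-0.6   0.1   2.24  1.28  0.49  2.94] 0.0
[-0.49  0.13  2.22  1.27  0.55  2.88] 0.0
[-0.36  0.18  2.17  1.25  0.6   2.85] 0.0
[-0.24  0.24  2.09  1.21  0.65  2.83] 0.0
[-0.12  0.32  1.99  1.15  0.72  2.83] 0.0
[-0.    0.41  1.86  1.08  0.8   2.85] 0.0
[0.1  0.51 1.69 1.   0.9  2.87] 0.0
[0.2  0.62 1.49 0.93 1.02 2.9 ] 0.0
```

```bash
python3 -m pendant '[{"gripper":0.042,"x":0.007,"y":0.037,"z":-0.002,"rx":0,"ry":0,"rz":0.109},{"gripper":0.042,"x":0.014,"y":0.074,"z":-0.004,"rx":0,"ry":0,"rz":0.217},{"gripper":0.042,"x":0.021,"y":0.112,"z":-0.007,"rx":0,"ry":0,"rz":0.326},{"gripper":0.042,"x":0.028,"y":0.149,"z":-0.009,"rx":0,"ry":0,"rz":0.435},{"gripper":0.042,"x":0.035,"y":0.186,"z":-0.012,"rx":0,"ry":0,"rz":0.543},{"gripper":0.042,"x":0.042,"y":0.223,"z":-0.014,"rx":0,"ry":0,"rz":0.652},{"gripper":0.042,"x":0.049,"y":0.261,"z":-0.016,"rx":0,"ry":0,"rz":0.761},{"gripper":0.042,"x":0.057,"y":0.298,"z":-0.019,"rx":0,"ry":0,"rz":0.87},{"gripper":0.042,"x":0.064,"y":0.335,"z":-0.021,"rx":0,"ry":0,"rz":0.978},{"gripper":0.042,"x":0.071,"y":0.372,"z":-0.024,"rx":0,"ry":0,"rz":1.087},{"gripper":0.042,"x":0.078,"y":0.41,"z":-0.026,"rx":0,"ry":0,"rz":1.196},{"gripper":0.042,"x":0.085,"y":0.447,"z":-0.028,"rx":0,"ry":0,"rz":1.304}]'
python3 -m pendant '[{"gripper":0.042,"x":0.007,"y":0.037,"z":-0.002,"rx":0,"ry":0,"rz":0.109},{"gripper":0.042,"x":0.007,"y":0.037,"z":-0.002,"rx":0,"ry":0,"rz":0.109},{"gripper":0.042,"x":0.007,"y":0.037,"z":-0.002,"rx":0,"ry":0,"rz":0.109},{"gripper":0.042,"x":0.007,"y":0.037,"z":-0.002,"rx":0,"ry":0,"rz":0.109},{"gripper":0.042,"x":0.007,"y":0.037,"z":-0.002,"rx":0,"ry":0,"rz":0.109}]'
python3 rv.py 86 45 180
cat > jp.py <<'E'
from m import *
s,t=Cam("scene"),Cam("top")
def jar(box):
    b=s.blobs(*AM,60,box);b=max(b,key=cv2.contourArea);r=cv2.minAreaRect(b);return r
E
python3 - <<'E'
from jp import *
r=jar((320,100,430,240));q=cv2.boundingRect(cv2.boxPoints(r));st=arm.read_state()
print(r, 'jar at jar centre height',s.plane([r[0]],st['tcp_pos'][2]-.005)*1000)
b=[x for x in t.blobs(*AM,40,(150,120,260,230))];print([(cv2.minAreaRect(x),t.plane([cv2.minAreaRect(x)[0]],st['tcp_pos'][2]-.005)*1000) for x in b])
cv2.imwrite("pics/g3.png",np.hstack([cv2.resize(s.im[130:260,310:440],(400,400),interpolation=2),cv2.resize(t.im[110:240,130:260],(400,400),interpolation=2)]))
E
```

```text
time_s: 25.0
tcp_pos: [0.577, 0.3647, 0.1926]
tcp_rot: [-0.595, 0.707, 0.245, 0.293]
wrist_force: [1.6, 0.1, -1.1]
finger_gap: 0.0494
grasp_force: 24.7
time_s: 25.42
tcp_pos: [0.5839, 0.3992, 0.1911]
tcp_rot: [-0.63, 0.676, 0.261, 0.28]
wrist_force: [-0.1, -0.9, -0.3]
finger_gap: 0.0495
grasp_force: 25.0
[0.5839 0.3992 0.1911] [0.195 0.618 1.492 0.927 1.021 2.9  ]
(array([0.   , 0.   , 0.001]), 'deg', np.float64(0.1))
((413.55706787109375, 178.70326232910156), (27.42064094543457, 41.13096237182617), 10.885526657104492) jar at jar centre height [[582.48370384 413.14970229 186.65013574]]
[(((164.0, 154.0), (24.0, 22.0), 90.0), array([[589.38095197, 412.99566746, 186.65013574]]))]
```

View pics/g3.png

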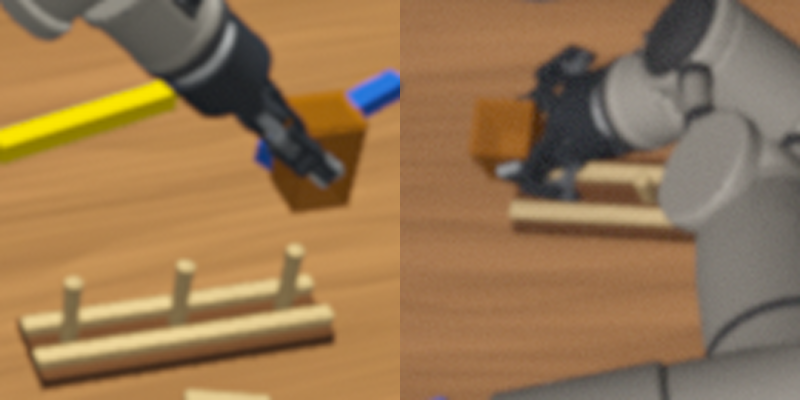

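The jar hangs over the last peg: rim corners at crop (290,212) and (347,205), peg tip at (295,250). I've now viewed 15 pictures, one past the limit of 14, so from here I measure by numbers only.

```bash
python3 - <<'E'
from h import *
s,t=Cam("scene"),Cam("top")
f=lambda x,y:(310+(x+.5)/3.077-.5,130+(y+.5)/3.077-.5)
print('rim far corners',s.plane([f(290,212),f(347,205)],.144)*1000)
print('top far corners',s.plane([f(366,125)],.228)*1000)
print('peg tips scene',s.plane([f(295,248),f(185,266),f(73,284)],.085)*1000)
g=lambda x,y:(130+(x-400+.5)/3.077-.5,110+(y+.5)/3.077-.5)
print('top view jar top-face left edge',t.plane([g(474,100),g(472,158)],.228)*1000)
print('slat ends top',t.plane([g(512,214)],.025)*1000)
E
```

```text
rim far corners [[602.38268979 383.9450691  144.        ]
 [606.87951078 433.88979368 144.        ]]
top far corners [[610.36191025 430.39850113 228.        ]]
peg tips scene [[584.59952505 408.9311434   85.        ]
 [580.60001131 307.34217612  85.        ]
 [576.26373638 207.05584709  85.        ]]
top view jar top-face left edge [[609.11075628 432.45652519 228.        ]
 [557.18934987 431.23421293 228.        ]]
slat ends top [[562.04337339 441.26699235  25.        ]]
```

```bash
python3 -m pendant '[{"gripper":0.042,"x":0.001,"y":0,"z":-0.02,"rx":0,"ry":0,"rz":0},{"gripper":0.042,"x":0.001,"y":0,"z":-0.04,"rx":0,"ry":0,"rz":0},{"gripper":0.042,"x":0.001,"y":0,"z":-0.06,"rx":0,"ry":0,"rz":0},{"gripper":0.042,"x":0.001,"y":0,"z":-0.08,"rx":0,"ry":0,"rz":0},{"gripper":0.042,"x":0.001,"y":0,"z":-0.095,"rx":0,"ry":0,"rz":0},{"gripper":0.042,"x":0.001,"y":0,"z":-0.104,"rx":0,"ry":0,"rz":0},{"gripper":0.042,"x":0.001,"y":0,"z":-0.108,"rx":0,"ry":0,"rz":0},{"gripper":0.042,"x":0.001,"y":0,"z":-0.11,"rx":0,"ry":0,"rz":0},{"gripper":0.042,"x":0.001,"y":0,"z":-0.11,"rx":0,"ry":0,"rz":0}]'
python3 -m pendant '[{"gripper":0.042,"x":0,"y":0,"z":-0.0015,"rx":0,"ry":0,"rz":0},{"gripper":0.042,"x":0,"y":0,"z":-0.003,"rx":0,"ry":0,"rz":0},{"gripper":0.042,"x":0,"y":0,"z":-0.0045,"rx":0,"ry":0,"rz":0},{"gripper":0.042,"x":0,"y":0,"z":-0.0045,"rx":0,"ry":0,"rz":0}]'
```

```text
time_s: 26.37
tcp_pos: [0.5856, 0.4, 0.0818]
tcp_rot: [-0.63, 0.676, 0.261, 0.28]
wrist_force: [-0.3, -0.3, -1.1]
finger_gap: 0.0499
grasp_force: 25.2
time_s: 26.7
tcp_pos: [0.5853, 0.4001, 0.0769]
tcp_rot: [-0.63, 0.676, 0.261, 0.28]
wrist_force: [0.1, 0.3, -1.0]
finger_gap: 0.0496
grasp_force: 25.2
```

```bash
python3 -m pendant '[{"gripper":0.042,"x":0,"y":0,"z":-0.001,"rx":0,"ry":0,"rz":0},{"gripper":0.042,"x":0,"y":0,"z":-0.002,"rx":0,"ry":0,"rz":0},{"gripper":0.042,"x":0,"y":0,"z":-0.002,"rx":0,"ry":0,"rz":0}]'; python3 -m pendant '[{"gripper":0.042,"x":0,"y":0,"z":-0.001,"rx":0,"ry":0,"rz":0},{"gripper":0.042,"x":0,"y":0,"z":-0.0015,"rx":0,"ry":0,"rz":0},{"gripper":0.042,"x":0,"y":0,"z":-0.0015,"rx":0,"ry":0,"rz":0}]';  python3 -m pendant '[{"gripper":0.042,"x":0,"y":0,"z":-0.0005,"rx":0,"ry":0,"rz":0},{"gripper":0.042,"x":0,"y":0,"z":-0.001,"rx":0,"ry":0,"rz":0},{"gripper":0.042,"x":0,"y":0,"z":-0.001,"rx":0,"ry":0,"rz":0}]'
```

```text
time_s: 26.95
tcp_pos: [0.5852, 0.4001, 0.0745]
tcp_rot: [-0.63, 0.676, 0.261, 0.28]
wrist_force: [0.7, 0.1, -0.5]
finger_gap: 0.0497
grasp_force: 25.2
time_s: 27.2
tcp_pos: [0.5852, 0.4001, 0.073]
tcp_rot: [-0.63, 0.676, 0.261, 0.28]
wrist_force: [-0.8, -0.8, -0.0]
finger_gap: 0.0495
grasp_force: 25.2
time_s: 27.45
tcp_pos: [0.5852, 0.4001, 0.0721]
tcp_rot: [-0.63, 0.676, 0.261, 0.28]
wrist_force: [0.7, -0.0, -1.0]
finger_gap: 0.0497
grasp_force: 25.2
```

```bash
python3 -m pendant '[{"gripper":0.042,"x":0,"y":0,"z":-0.001,"rx":0,"ry":0,"rz":0},{"gripper":0.042,"x":0,"y":0,"z":-0.001,"rx":0,"ry":0,"rz":0},{"gripper":0.042,"x":0,"y":0,"z":-0.001,"rx":0,"ry":0,"rz":0}]' | grep -E "tcp_pos|wrist"; python3 -m pendant '[{"gripper":0.042,"x":0,"y":0,"z":-0.001,"rx":0,"ry":0,"rz":0},{"gripper":0.042,"x":0,"y":0,"z":-0.001,"rx":0,"ry":0,"rz":0},{"gripper":0.042,"x":0,"y":0,"z":-0.001,"rx":0,"ry":0,"rz":0}]'| grep -E "tcp_pos|wrist"
```

```text
tcp_pos: [0.5852, 0.4001, 0.0711]
wrist_force: [0.7, -0.2, -0.7]
tcp_pos: [0.5854, 0.4002, 0.0707]
wrist_force: [-1.3, -0.8, 3.0]
```

```bash
python3 -m pendant '[{"gripper":0.055,"x":0,"y":0,"z":0,"rx":0,"ry":0,"rz":0},{"gripper":0.06,"x":0,"y":0,"z":0,"rx":0,"ry":0,"rz":0},{"gripper":0.07,"x":0,"y":0,"z":0,"rx":0,"ry":0,"rz":0},{"gripper":0.075,"x":0,"y":0,"z":0,"rx":0,"ry":0,"rz":0},{"gripper":0.075,"x":0,"y":-0.01,"z":0.01,"rx":0,"ry":0,"rz":0},{"gripper":0.075,"x":-0.001,"y":-0.03,"z":0.03,"rx":0,"ry":0,"rz":0},{"gripper":0.075,"x":-0.003,"y":-0.055,"z":0.055,"rx":0,"ry":0,"rz":0},{"gripper":0.075,"x":-0.005,"y":-0.08,"z":0.08,"rx":0,"ry":0,"rz":0},{"gripper":0.075,"x":-0.006,"y":-0.1,"z":0.11,"rx":0,"ry":0,"rz":0},{"gripper":0.075,"x":-0.006,"y":-0.1,"z":0.14,"rx":0,"ry":0,"rz":0},{"gripper":0.075,"x":-0.006,"y":-0.1,"z":0.14,"rx":0,"ry":0,"rz":0}]'; python3 - <<'E'
from jp import *
r=jar((370,150,430,250));print(r,s.plane([r[0]],.067)*1000)
b=t.blobs(*AM,40,(150,120,210,230));print([(cv2.minAreaRect(x),t.plane([cv2.minAreaRect(x)[0]],.067)*1000) for x in b])
from path import *
q=arm.read_state();print(np.round(q['qpos'],2))
# route: back to over jar L, psi 86->11.5 with roll 180 kept, then unroll
path(q['qpos'],q['tcp_pos'],[.49,.0,.21],86,11.5,180,6)
print(ik(np.array([.49,.0,.21]),tgt(11.5),[-.4,.1,2.3,1.4,.45,-.3]))
E
```

```text
time_s: 28.87
tcp_pos: [0.582, 0.2984, 0.2176]
tcp_rot: [-0.63, 0.675, 0.258, 0.285]
wrist_force: [0.7, 1.2, 1.0]
finger_gap: 0.0749
grasp_force: 0.0
((405.6922912597656, 214.53846740722656), (25.887331008911133, 37.26206588745117), 11.309932708740234) [[582.42332317 413.9439571   67.        ]]
[(((174.07998657226562, 166.44000244140625), (23.193105697631836, 22.06173324584961), 8.130102157592773), array([[589.387368  , 409.54610972,  67.        ]]))]
[0.02 0.55 1.56 0.89 1.14 2.8 ]
[0.02 0.55 1.55 0.89 1.14 2.8 ] 0.0
[-0.07  0.43  1.77  0.97  0.97  2.81] 0.0
[-0.17  0.33  1.95  1.07  0.82  2.81] 0.0
[-0.26  0.23  2.09  1.18  0.69  2.82] 0.0
[-0.34  0.16  2.2   1.29  0.56  2.84] 0.0
[-0.41  0.1   2.28  1.4   0.43  2.87] 0.0
(array([-0.41,  0.1 ,  2.28,  1.4 ,  0.43, -0.28]), np.float64(0.0))
```

Jar 1 is upright over its peg (silhouette 26x37 px, seen square from above). For jar 2 I keep the present roll, grasp, and roll back the other way afterwards.

```bash
python3 -m pendant '[{"gripper":0.075,"x":-0.01,"y":-0.026,"z":-0.001,"rx":0,"ry":0,"rz":-0.12},{"gripper":0.075,"x":-0.02,"y":-0.053,"z":-0.002,"rx":0,"ry":0,"rz":-0.24},{"gripper":0.075,"x":-0.03,"y":-0.08,"z":-0.003,"rx":0,"ry":0,"rz":-0.36},{"gripper":0.075,"x":-0.04,"y":-0.106,"z":-0.004,"rx":0,"ry":0,"rz":-0.48},{"gripper":0.075,"x":-0.05,"y":-0.133,"z":-0.005,"rx":0,"ry":0,"rz":-0.6},{"gripper":0.075,"x":-0.06,"y":-0.16,"z":-0.006,"rx":0,"ry":0,"rz":-0.72},{"gripper":0.075,"x":-0.07,"y":-0.187,"z":-0.007,"rx":0,"ry":0,"rz":-0.84},{"gripper":0.075,"x":-0.08,"y":-0.213,"z":-0.008,"rx":0,"ry":0,"rz":-0.96},{"gripper":0.075,"x":-0.09,"y":-0.24,"z":-0.009,"rx":0,"ry":0,"rz":-1.08},{"gripper":0.075,"x":-0.1,"y":-0.267,"z":-0.01,"rx":0,"ry":0,"rz":-1.2},{"gripper":0.075,"x":-0.106,"y":-0.29,"z":-0.01,"rx":0,"ry":0,"rz":-1.304},{"gripper":0.075,"x":-0.106,"y":-0.29,"z":-0.01,"rx":0,"ry":0,"rz":-1.304}]'
python3 rv.py 11.3 45 180; python3 - <<'E'
from path import *
t,s=Cam("top"),Cam("scene")
b=max(s.blobs(*AM,60,(232,190,280,252)),key=cv2.contourArea);r=cv2.minAreaRect(b);print(r,s.plane([r[0]],.025)*1000)
q=arm.read_state();path(q['qpos'],q['tcp_pos'],[.476,.0083,.031],11.3,11.3,180,5)
E
```

```text
time_s: 29.97
tcp_pos: [0.4709, 0.0089, 0.1988]
tcp_rot: [-0.087, 0.92, 0.037, 0.379]
wrist_force: [0.1, 0.3, 0.0]
finger_gap: 0.0751
grasp_force: 0.0
[0.4709 0.0089 0.1988] [-0.405  0.087  2.344  1.52   0.407  2.751]
(array([-0.   , -0.003,  0.008]), 'deg', np.float64(0.5))
((252.3882293701172, 228.2529296875), (36.73762512207031, 23.23904037475586), 57.52880859375) [[477.35813655  11.39978995  25.        ]]
[-0.4   0.09  2.34  1.52  0.41  2.75] 0.0
[-0.4   0.21  2.4   1.91  0.44  2.32] 0.0
[-0.4   0.35  2.44  2.23  0.53  1.96] 0.0
[-0.4   0.51  2.47  2.43  0.66  1.72] 0.0
[-0.4   0.67  2.48  2.55  0.8   1.56] 0.0
```

```bash
python3 -m pendant '[{"gripper":0.075,"x":0.005,"y":0,"z":-0.03,"rx":0,"ry":0,"rz":0},{"gripper":0.075,"x":0.005,"y":0,"z":-0.06,"rx":0,"ry":0,"rz":0},{"gripper":0.075,"x":0.005,"y":0,"z":-0.09,"rx":0,"ry":0,"rz":0},{"gripper":0.075,"x":0.005,"y":0,"z":-0.12,"rx":0,"ry":0,"rz":0},{"gripper":0.075,"x":0.005,"y":0,"z":-0.145,"rx":0,"ry":0,"rz":0},{"gripper":0.075,"x":0.005,"y":0,"z":-0.16,"rx":0,"ry":0,"rz":0},{"gripper":0.075,"x":0.005,"y":0,"z":-0.168,"rx":0,"ry":0,"rz":0},{"gripper":0.075,"x":0.005,"y":0,"z":-0.168,"rx":0,"ry":0,"rz":0},{"gripper":0.075,"x":0.005,"y":0,"z":-0.168,"rx":0,"ry":0,"rz":0}]'; python3 rv.py 11.3 45 180
```

```text
time_s: 30.82
tcp_pos: [0.4777, 0.0112, 0.0304]
tcp_rot: [-0.091, 0.92, 0.039, 0.379]
wrist_force: [0.4, 0.3, 0.4]
finger_gap: 0.0749
grasp_force: 0.0
[0.4777 0.0112 0.0304] [-0.394  0.669  2.482  2.551  0.79   1.569]
(array([-0.003, -0.004, -0.001]), 'deg', np.float64(0.3))
```

```bash
python3 -m pendant '[{"gripper":0.065,"x":-0.001,"y":-0.0015,"z":0.001,"rx":0,"ry":0,"rz":0},{"gripper":0.058,"x":-0.001,"y":-0.0015,"z":0.001,"rx":0,"ry":0,"rz":0},{"gripper":0.055,"x":-0.001,"y":-0.0015,"z":0.001,"rx":0,"ry":0,"rz":0},{"gripper":0.052,"x":-0.001,"y":-0.0015,"z":0.001,"rx":0,"ry":0,"rz":0},{"gripper":0.05,"x":-0.001,"y":-0.0015,"z":0.001,"rx":0,"ry":0,"rz":0},{"gripper":0.048,"x":-0.001,"y":-0.0015,"z":0.001,"rx":0,"ry":0,"rz":0},{"gripper":0.045,"x":-0.001,"y":-0.0015,"z":0.001,"rx":0,"ry":0,"rz":0},{"gripper":0.042,"x":-0.001,"y":-0.0015,"z":0.001,"rx":0,"ry":0,"rz":0},{"gripper":0.042,"x":-0.001,"y":-0.0015,"z":0.001,"rx":0,"ry":0,"rz":0},{"gripper":0.042,"x":-0.001,"y":-0.0015,"z":0.001,"rx":0,"ry":0,"rz":0}]' 25
python3 -m pendant '[{"gripper":0.042,"x":0,"y":0,"z":0.01,"rx":0,"ry":0,"rz":0},{"gripper":0.042,"x":0,"y":0,"z":0.03,"rx":0,"ry":0,"rz":0},{"gripper":0.042,"x":0,"y":0,"z":0.06,"rx":0,"ry":0,"rz":0},{"gripper":0.042,"x":0,"y":0,"z":0.09,"rx":0,"ry":0,"rz":0},{"gripper":0.042,"x":0,"y":0,"z":0.12,"rx":0,"ry":0,"rz":0},{"gripper":0.042,"x":0.01,"y":0,"z":0.15,"rx":0,"ry":0,"rz":0},{"gripper":0.042,"x":0.02,"y":0,"z":0.17,"rx":0,"ry":0,"rz":0},{"gripper":0.042,"x":0.02,"y":0,"z":0.19,"rx":0,"ry":0,"rz":0},{"gripper":0.042,"x":0.02,"y":0,"z":0.19,"rx":0,"ry":0,"rz":0},{"gripper":0.042,"x":0.02,"y":0,"z":0.19,"rx":0,"ry":0,"rz":0}]'; python3 rv.py 11.3 45 180;python3 - <<'E'
from path import *
q=arm.read_state();path(q['qpos'],q['tcp_pos'],[.573,.201,.19],11.3,86,180,5)
a=tgt(11.3,45,180).apply([0,0,1]);print(np.round(-1.0472*a,3))
E
```

```text
time_s: 31.65
tcp_pos: [0.4781, 0.0082, 0.0349]
tcp_rot: [-0.09, 0.919, 0.037, 0.383]
wrist_force: [-3.3, -4.6, 10.8]
finger_gap: 0.0496
grasp_force: 24.7
time_s: 32.48
tcp_pos: [0.4977, 0.0083, 0.2259]
tcp_rot: [-0.091, 0.919, 0.036, 0.382]
wrist_force: [0.9, -0.4, -1.6]
finger_gap: 0.0498
grasp_force: 27.3
[0.4977 0.0083 0.2259] [-0.373  0.073  2.248  1.296  0.406  3.015]
(array([0.002, 0.004, 0.001]), 'deg', np.float64(0.3))
[-0.37  0.07  2.24  1.28  0.41  3.03] 0.0
[-0.37  0.17  2.16  1.21  0.63  2.86] 0.0
[-0.32  0.29  2.02  1.09  0.82  2.76] 0.0
[-0.25  0.42  1.84  0.97  1.01  2.69] 0.0
[-0.15  0.56  1.62  0.85  1.21  2.64] 0.0
[-0.726 -0.145  0.74 ]
```

```bash
python3 -m pendant '[{"gripper":0.042,"x":0,"y":0,"z":0,"rx":-0.726,"ry":-0.145,"rz":0.74},{"gripper":0.042,"x":0,"y":0,"z":0,"rx":-0.726,"ry":-0.145,"rz":0.74},{"gripper":0.042,"x":0,"y":0,"z":0,"rx":-0.726,"ry":-0.145,"rz":0.74},{"gripper":0.042,"x":0,"y":0,"z":0,"rx":-0.726,"ry":-0.145,"rz":0.74},{"gripper":0.042,"x":0,"y":0,"z":0,"rx":-0.726,"ry":-0.145,"rz":0.74},{"gripper":0.042,"x":0,"y":0,"z":0,"rx":-0.726,"ry":-0.145,"rz":0.74},{"gripper":0.042,"x":0,"y":0,"z":0,"rx":-0.726,"ry":-0.145,"rz":0.74},{"gripper":0.042,"x":0,"y":0,"z":0,"rx":-0.726,"ry":-0.145,"rz":0.74},{"gripper":0.042,"x":0,"y":0,"z":0,"rx":-0.726,"ry":-0.145,"rz":0.74},{"gripper":0.042,"x":0,"y":0,"z":0,"rx":-0.726,"ry":-0.145,"rz":0.74}]' | grep -E "tcp|grasp"
python3 -m pendant '[{"gripper":0.042,"x":0,"y":0,"z":0,"rx":-0.726,"ry":-0.145,"rz":0.74},{"gripper":0.042,"x":0,"y":0,"z":0,"rx":-0.726,"ry":-0.145,"rz":0.74},{"gripper":0.042,"x":0,"y":0,"z":0,"rx":-0.726,"ry":-0.145,"rz":0.74},{"gripper":0.042,"x":0,"y":0,"z":0,"rx":-0.726,"ry":-0.145,"rz":0.74},{"gripper":0.042,"x":0,"y":0,"z":0,"rx":-0.726,"ry":-0.145,"rz":0.74},{"gripper":0.042,"x":0,"y":0,"z":0,"rx":-0.726,"ry":-0.145,"rz":0.74},{"gripper":0.042,"x":0,"y":0,"z":0,"rx":-0.726,"ry":-0.145,"rz":0.74},{"gripper":0.042,"x":0,"y":0,"z":0,"rx":-0.726,"ry":-0.145,"rz":0.74},{"gripper":0.042,"x":0,"y":0,"z":0,"rx":-0.726,"ry":-0.145,"rz":0.74},{"gripper":0.042,"x":0,"y":0,"z":0,"rx":-0.726,"ry":-0.145,"rz":0.74}]' | grep -E "tcp|grasp"
python3 -m pendant '[{"gripper":0.042,"x":0,"y":0,"z":0,"rx":-0.726,"ry":-0.145,"rz":0.74},{"gripper":0.042,"x":0,"y":0,"z":0,"rx":-0.726,"ry":-0.145,"rz":0.74},{"gripper":0.042,"x":0,"y":0,"z":0,"rx":-0.726,"ry":-0.145,"rz":0.74},{"gripper":0.042,"x":0,"y":0,"z":0,"rx":-0.726,"ry":-0.145,"rz":0.74},{"gripper":0.042,"x":0,"y":0,"z":0,"rx":-0.726,"ry":-0.145,"rz":0.74},{"gripper":0.042,"x":0,"y":0,"z":0,"rx":-0.726,"ry":-0.145,"rz":0.74},{"gripper":0.042,"x":0,"y":0,"z":0,"rx":-0.726,"ry":-0.145,"rz":0.74},{"gripper":0.042,"x":0,"y":0,"z":0,"rx":-0.726,"ry":-0.145,"rz":0.74},{"gripper":0.042,"x":0,"y":0,"z":0,"rx":-0.726,"ry":-0.145,"rz":0.74},{"gripper":0.042,"x":0,"y":0,"z":0,"rx":-0.726,"ry":-0.145,"rz":0.74}]' | grep -E "tcp|grasp"
python3 rv.py 86 45 0
```

```text
tcp_pos: [0.4966, 0.0088, 0.2231]
tcp_rot: [-0.539, 0.751, -0.158, 0.349]
grasp_force: 27.2
tcp_pos: [0.4968, 0.0087, 0.2232]
tcp_rot: [0.841, -0.382, 0.311, -0.224]
grasp_force: 27.3
tcp_pos: [0.4969, 0.0087, 0.2232]
tcp_rot: [0.92, 0.089, 0.381, -0.039]
grasp_force: 27.2
[0.4969 0.0087 0.2232] [-0.375  0.078  2.251  1.303  0.409 -0.134]
(array([-0.002, -0.002,  1.306]), 'deg', np.float64(74.8))
```

```bash
python3 -m pendant '[{"gripper":0.042,"x":0.007,"y":0.017,"z":0,"rx":0,"ry":0,"rz":0.119},{"gripper":0.042,"x":0.014,"y":0.035,"z":0,"rx":0,"ry":0,"rz":0.237},{"gripper":0.042,"x":0.021,"y":0.052,"z":0,"rx":0,"ry":0,"rz":0.356},{"gripper":0.042,"x":0.028,"y":0.07,"z":0,"rx":0,"ry":0,"rz":0.475},{"gripper":0.042,"x":0.035,"y":0.087,"z":0,"rx":0,"ry":0,"rz":0.594},{"gripper":0.042,"x":0.042,"y":0.104,"z":0,"rx":0,"ry":0,"rz":0.712},{"gripper":0.042,"x":0.049,"y":0.122,"z":0,"rx":0,"ry":0,"rz":0.831},{"gripper":0.042,"x":0.056,"y":0.139,"z":-0.01,"rx":0,"ry":0,"rz":0.95},{"gripper":0.042,"x":0.063,"y":0.157,"z":-0.02,"rx":0,"ry":0,"rz":1.069},{"gripper":0.042,"x":0.07,"y":0.174,"z":-0.03,"rx":0,"ry":0,"rz":1.187},{"gripper":0.042,"x":0.0766,"y":0.1913,"z":-0.033,"rx":0,"ry":0,"rz":1.306},{"gripper":0.042,"x":0.0766,"y":0.1913,"z":-0.033,"rx":0,"ry":0,"rz":1.306}]'
python3 -m pendant '[{"gripper":0.042,"x":0,"y":0,"z":0,"rx":0,"ry":0,"rz":0},{"gripper":0.042,"x":0,"y":0,"z":0,"rx":0,"ry":0,"rz":0}]' | grep tcp_pos
python3 rv.py 86 45 0; python3 - <<'E'
from h import *
from m import *
s=Cam("scene");t=Cam("top")
# rim far corners in scene: lowest-left / lowest-right of amber blob polygon
for c,box,n in((s,(300,120,400,230),'scene'),(t,(190,120,290,230),'top')):
    for b in c.blobs(*AM,60,box):
        p=cv2.approxPolyDP(b,2.0,True)[:,0];print(n,cv2.contourArea(b),p.tolist())
        if n=='scene':print('z.144',np.round(s.plane(p,.144)[:,:2]*1000).tolist())
        print('z.228',np.round(c.plane(p,.228)[:,:2]*1000).tolist())
E
```

```text
time_s: 35.98
tcp_pos: [0.5754, 0.2017, 0.1886]
tcp_rot: [0.675, 0.631, 0.278, -0.264]
wrist_force: [-1.2, 0.7, -2.4]
finger_gap: 0.0499
grasp_force: 27.5
tcp_pos: [0.5734, 0.1998, 0.1899]
[0.5734 0.1998 0.1899] [-0.154  0.557  1.615  0.851  1.214 -0.495]
(array([-0.   , -0.004,  0.002]), 'deg', np.float64(0.3))
scene 579.0 [[346, 169], [326, 172], [330, 182], [346, 195], [340, 203], [331, 199], [326, 200], [330, 209], [349, 206], [352, 180]]
z.144 [[439.0, 291.0], [438.0, 233.0], [484.0, 228.0], [548.0, 248.0], [575.0, 221.0], [553.0, 205.0], [554.0, 191.0], [590.0, 189.0], [592.0, 238.0], [492.0, 288.0]]
z.228 [[550.0, 239.0], [549.0, 188.0], [590.0, 183.0], [646.0, 201.0], [670.0, 177.0], [651.0, 163.0], [651.0, 151.0], [683.0, 148.0], [685.0, 192.0], [596.0, 236.0]]
scene 152.5 [[396, 199], [392, 221], [395, 229], [399, 229], [399, 199]]
z.144 [[599.0, 364.0], [673.0, 316.0], [701.0, 310.0], [703.0, 319.0], [601.0, 371.0]]
z.228 [[691.0, 303.0], [756.0, 261.0], [781.0, 256.0], [783.0, 264.0], [693.0, 310.0]]
top 370.5 [[248, 147], [230, 145], [228, 163], [231, 171], [238, 164], [246, 164]]
z.228 [[593.0, 183.0], [599.0, 230.0], [550.0, 234.0], [529.0, 226.0], [547.0, 208.0], [547.0, 188.0]]
```

```bash
python3 -m pendant '[{"gripper":0.042,"x":0.002,"y":-0.001,"z":-0.02,"rx":0,"ry":0,"rz":0},{"gripper":0.042,"x":0.002,"y":-0.001,"z":-0.04,"rx":0,"ry":0,"rz":0},{"gripper":0.042,"x":0.002,"y":-0.001,"z":-0.06,"rx":0,"ry":0,"rz":0},{"gripper":0.042,"x":0.002,"y":-0.001,"z":-0.08,"rx":0,"ry":0,"rz":0},{"gripper":0.042,"x":0.002,"y":-0.001,"z":-0.095,"rx":0,"ry":0,"rz":0},{"gripper":0.042,"x":0.002,"y":-0.001,"z":-0.103,"rx":0,"ry":0,"rz":0},{"gripper":0.042,"x":0.002,"y":-0.001,"z":-0.107,"rx":0,"ry":0,"rz":0},{"gripper":0.042,"x":0.002,"y":-0.001,"z":-0.11,"rx":0,"ry":0,"rz":0},{"gripper":0.042,"x":0.002,"y":-0.001,"z":-0.11,"rx":0,"ry":0,"rz":0}]'
python3 -m pendant '[{"gripper":0.042,"x":0,"y":0,"z":-0.001,"rx":0,"ry":0,"rz":0},{"gripper":0.042,"x":0,"y":0,"z":-0.002,"rx":0,"ry":0,"rz":0},{"gripper":0.042,"x":0,"y":0,"z":-0.003,"rx":0,"ry":0,"rz":0},{"gripper":0.042,"x":0,"y":0,"z":-0.003,"rx":0,"ry":0,"rz":0}]' | grep -E "tcp_pos|wrist"
```

```text
time_s: 37.0
tcp_pos: [0.576, 0.1986, 0.0806]
tcp_rot: [0.676, 0.63, 0.279, -0.262]
wrist_force: [0.1, 0.8, -2.2]
finger_gap: 0.0498
grasp_force: 27.6
tcp_pos: [0.5759, 0.1989, 0.0774]
wrist_force: [-0.5, 0.2, -2.2]
```

```bash
python3 -m pendant '[{"gripper":0.042,"x":0,"y":0,"z":-0.001,"rx":0,"ry":0,"rz":0},{"gripper":0.042,"x":0,"y":0,"z":-0.002,"rx":0,"ry":0,"rz":0},{"gripper":0.042,"x":0,"y":0,"z":-0.003,"rx":0,"ry":0,"rz":0},{"gripper":0.042,"x":0,"y":0,"z":-0.003,"rx":0,"ry":0,"rz":0}]' | grep -E "tcp_pos|wrist"
python3 -m pendant '[{"gripper":0.042,"x":0,"y":0,"z":-0.001,"rx":0,"ry":0,"rz":0},{"gripper":0.042,"x":0,"y":0,"z":-0.001,"rx":0,"ry":0,"rz":0},{"gripper":0.042,"x":0,"y":0,"z":-0.001,"rx":0,"ry":0,"rz":0}]' | grep -E "tcp_pos|wrist"
python3 -m pendant '[{"gripper":0.042,"x":0,"y":0,"z":-0.001,"rx":0,"ry":0,"rz":0},{"gripper":0.042,"x":0,"y":0,"z":-0.001,"rx":0,"ry":0,"rz":0},{"gripper":0.042,"x":0,"y":0,"z":-0.001,"rx":0,"ry":0,"rz":0}]' | grep -E "tcp_pos|wrist"
```

```text
tcp_pos: [0.5757, 0.1989, 0.074]
wrist_force: [0.2, 0.5, -1.8]
tcp_pos: [0.5758, 0.1989, 0.0731]
wrist_force: [-0.2, 0.5, -1.9]
tcp_pos: [0.5758, 0.1989, 0.0722]
wrist_force: [-0.0, -0.1, -1.6]
```

```bash
python3 -m pendant '[{"gripper":0.042,"x":0,"y":0,"z":-0.001,"rx":0,"ry":0,"rz":0},{"gripper":0.042,"x":0,"y":0,"z":-0.001,"rx":0,"ry":0,"rz":0},{"gripper":0.042,"x":0,"y":0,"z":-0.001,"rx":0,"ry":0,"rz":0}]' | grep -E "tcp_pos|wrist"
python3 -m pendant '[{"gripper":0.042,"x":0,"y":0,"z":-0.001,"rx":0,"ry":0,"rz":0},{"gripper":0.042,"x":0,"y":0,"z":-0.001,"rx":0,"ry":0,"rz":0},{"gripper":0.042,"x":0,"y":0,"z":-0.001,"rx":0,"ry":0,"rz":0}]' | grep -E "tcp_pos|wrist"
```

```text
tcp_pos: [0.5758, 0.1989, 0.0712]
wrist_force: [0.2, -0.3, -2.4]
tcp_pos: [0.5759, 0.1989, 0.0703]
wrist_force: [1.0, 0.6, -0.7]
```

```bash
python3 -m pendant '[{"gripper":0.042,"x":0,"y":0,"z":-0.001,"rx":0,"ry":0,"rz":0},{"gripper":0.042,"x":0,"y":0,"z":-0.001,"rx":0,"ry":0,"rz":0},{"gripper":0.042,"x":0,"y":0,"z":-0.001,"rx":0,"ry":0,"rz":0}]' | grep -E "tcp_pos|wrist"
```

```text
tcp_pos: [0.5759, 0.199, 0.0703]
wrist_force: [-2.3, -1.6, 6.0]
```

Rim is down (6 N). Release and back off.

```bash
python3 -m pendant '[{"gripper":0.055,"x":0,"y":0,"z":0,"rx":0,"ry":0,"rz":0},{"gripper":0.06,"x":0,"y":0,"z":0.001,"rx":0,"ry":0,"rz":0},{"gripper":0.07,"x":0,"y":0,"z":0.001,"rx":0,"ry":0,"rz":0},{"gripper":0.075,"x":0,"y":0,"z":0.001,"rx":0,"ry":0,"rz":0},{"gripper":0.075,"x":0,"y":-0.01,"z":0.01,"rx":0,"ry":0,"rz":0},{"gripper":0.075,"x":-0.001,"y":-0.03,"z":0.03,"rx":0,"ry":0,"rz":0},{"gripper":0.075,"x":-0.003,"y":-0.055,"z":0.055,"rx":0,"ry":0,"rz":0},{"gripper":0.075,"x":-0.005,"y":-0.08,"z":0.08,"rx":0,"ry":0,"rz":0},{"gripper":0.075,"x":-0.006,"y":-0.1,"z":0.11,"rx":0,"ry":0,"rz":0},{"gripper":0.075,"x":-0.006,"y":-0.12,"z":0.15,"rx":0,"ry":0,"rz":0},{"gripper":0.075,"x":-0.006,"y":-0.14,"z":0.18,"rx":0,"ry":0,"rz":0},{"gripper":0.075,"x":-0.006,"y":-0.15,"z":0.2,"rx":0,"ry":0,"rz":0}]'; python3 -m pendant '[{"gripper":0.075,"x":0,"y":0,"z":0,"rx":0,"ry":0,"rz":0},{"gripper":0.075,"x":0,"y":0,"z":0,"rx":0,"ry":0,"rz":0}]' | grep tcp_pos; python3 - <<'E'
from m import *
t,s=Cam("top"),Cam("scene")
for c,n in((t,'top'),(s,'scene')):
    for b in c.blobs(*AM,60,(150,120,300,230) if n=='top' else (300,130,430,250)):
        r=cv2.minAreaRect(b);print(n,np.round(r[0],1),np.round(r[1],1),round(r[2],1),np.round(c.plane([r[0]],.067)*1000))
# bars seated: scene/top rects of top faces
for c,box,n in((t,(370,125,475,245),'top'),(s,(60,215,200,330),'scene')):
    for b in c.blobs(*BLK,15,box):
        r=cv2.minAreaRect(b);print('board piece',n,np.round(r[0],1),np.round(r[1],1),np.round(c.plane([r[0]],.034)*1000))
R=max(s.blobs((20,110,100),(32,255,255),20,(85,300,130,340)),key=cv2.contourArea);print('rosin',s.plane([cv2.minAreaRect(R)[0]],.008)*1000)
E
```

```text
time_s: 39.92
tcp_pos: [0.5704, 0.0457, 0.2733]
tcp_rot: [0.676, 0.63, 0.28, -0.259]
wrist_force: [1.1, 0.3, -0.9]
finger_gap: 0.0747
grasp_force: 0.0
tcp_pos: [0.57, 0.0475, 0.2705]
top [173.5 167. ] [22. 21.] 90.0 [[588. 411.  67.]]
top [241.5 169. ] [22. 19.] 90.0 [[580. 211.  67.]]
scene [335. 226.] [36. 24.] 90.0 [[574. 214.  67.]]
scene [405.7 214.5] [25.9 37.3] 11.3 [[582. 414.  67.]]
board piece top [385.2 224.9] [36.1  6.9] [[ 419. -208.   34.]]
board piece top [423.5 179.5] [11. 27.] [[ 556. -332.   34.]]
board piece scene [ 87.  279.5] [ 3.3 11.4] [[ 558. -418.   34.]]
board piece scene [128.9 272.1] [11.6 48.7] [[ 561. -319.   34.]]
board piece scene [170.5 264.3] [11.2  6.2] [[ 562. -218.   34.]]
rosin [[ 681.76956948 -375.75863239    8.        ]]
```

```bash
python3 - <<'E'
from h import *
s=Cam("scene");g=cv2.cvtColor(s.im,cv2.COLOR_BGR2GRAY).astype(float)
for n,y in(('bar1',-.3924),('bar2',-.243)):
    X=np.array([[.666,y+d,z] for z in(.063,.075) for d in(-.009,0,.009)]);p=s.proj(X)
    for i in range(3):
        u=p[i,0];rows=np.arange(p[i,1]-9,p[i,1]+10)
        v=cv2.remap(g.astype(np.float32),np.full((1,19),u,np.float32),rows.astype(np.float32).reshape(1,-1),1)[0]
        print(n,'pred row home',round(p[i,1],1),'if 12mm high',round(p[i+3,1],1),'edge',round(rows[np.argmin(np.diff(v))]+.5,1),np.round(v).astype(int).tolist())
    # side edges mid-bar at near rail & far rail on top face
    for x in(.50,.62):
        q=s.proj([[x,y-.013,.063],[x,y+.013,.063]]);us=np.arange(q[0,0]-6,q[1,0]+7).astype(np.float32)
        v=cv2.remap(g.astype(np.float32),us.reshape(1,-1),np.linspace(q[0,1],q[1,1],len(us)).astype(np.float32).reshape(1,-1),1)[0];print('  x',x,np.round(q[:,0],1),round(float(us[0]),1),np.round(v).astype(int).tolist())
E
```

```text
bar1 pred row home 304.9 if 12mm high 301.4 edge 310.4 [185, 180, 177, 179, 181, 180, 177, 177, 180, 182, 187, 196, 203, 193, 164, 130, 113, 112, 118]
bar1 pred row home 304.0 if 12mm high 300.5 edge 309.5 [201, 201, 203, 206, 207, 207, 207, 208, 209, 209, 210, 211, 209, 196, 163, 126, 111, 112, 114]
bar1 pred row home 303.1 if 12mm high 299.7 edge 308.6 [206, 206, 205, 205, 206, 205, 205, 205, 205, 205, 205, 205, 203, 189, 159, 125, 113, 115, 116]
  x 0.5 [ 90.2 101. ] 84.2 [215, 214, 214, 214, 214, 211, 200, 180, 169, 181, 194, 198, 199, 202, 205, 208, 210, 211, 204, 184, 166, 177, 191, 192]
  x 0.62 [87.9 99.7] 81.9 [209, 207, 200, 187, 182, 182, 180, 180, 189, 200, 201, 198, 198, 200, 203, 205, 207, 209, 206, 188, 159, 155, 179, 199, 206]
bar2 pred row home 290.7 if 12mm high 287.3 edge 289.2 [210, 210, 210, 210, 211, 211, 204, 180, 143, 119, 113, 124, 144, 161, 162, 141, 119, 111, 116]
bar2 pred row home 289.9 if 12mm high 286.4 edge 288.4 [203, 204, 206, 208, 209, 210, 204, 184, 145, 117, 113, 115, 116, 117, 119, 119, 114, 112, 115]
bar2 pred row home 289.1 if 12mm high 285.6 edge 287.6 [198, 199, 200, 202, 204, 205, 201, 183, 147, 119, 115, 115, 115, 118, 123, 122, 114, 111, 114]
  x 0.5 [151.4 161.7] 145.4 [213, 212, 213, 214, 213, 203, 182, 172, 185, 196, 198, 199, 203, 207, 209, 211, 210, 200, 187, 189, 200, 206, 205, 203]
  x 0.62 [154.3 165.5] 148.3 [143, 146, 146, 147, 147, 151, 169, 194, 207, 207, 203, 201, 202, 204, 206, 207, 207, 199, 183, 179, 186, 192, 195, 198, 198]
```

```bash
python3 - <<'E'
from h import *
t,s=Cam("top"),Cam("scene")
for c,cn in((s,'scene'),(t,'top')):
  for n,y in(('bar1',-.390),('bar2',-.242)):
    for en,xs in(('near',np.arange(.415,.476,.005)),('far',np.arange(.64,.701,.005))):
        p=c.proj([[x,y,.063] for x in xs]).astype(np.float32)
        v=[cv2.remap(c.hsv[:,:,k].astype(np.float32),p[:,0].reshape(1,-1),p[:,1].reshape(1,-1),1)[0] for k in(1,2)]
        print(cn,n,en,'S',np.round(v[0]).astype(int).tolist(),'V',np.round(v[1]).astype(int).tolist())
E
```

```text
scene bar1 near S [141, 142, 142, 145, 145, 144, 145, 147, 134, 108, 92, 89, 90] V [198, 196, 192, 185, 183, 185, 182, 177, 188, 209, 222, 223, 223]
scene bar1 far S [91, 91, 90, 90, 89, 89, 89, 89, 102, 112, 111, 113, 132] V [223, 224, 226, 226, 227, 230, 233, 231, 191, 135, 131, 136, 159]
scene bar2 near S [142, 142, 143, 144, 140, 115, 95, 90, 91, 92, 91, 91, 91] V [196, 194, 192, 190, 190, 203, 221, 225, 225, 225, 224, 225, 225]
scene bar2 far S [90, 90, 89, 89, 99, 111, 110, 112, 106, 97, 96, 118, 143] V [227, 229, 232, 231, 206, 145, 132, 136, 138, 132, 127, 151, 181]
top bar1 near S [134, 133, 135, 136, 135, 131, 134, 133, 112, 94, 88, 87, 86] V [153, 154, 151, 148, 146, 150, 150, 151, 144, 161, 187, 194, 194]
top bar1 far S [89, 88, 86, 86, 86, 86, 86, 86, 93, 117, 131, 134, 135] V [195, 195, 197, 198, 197, 199, 201, 201, 194, 169, 158, 156, 157]
top bar2 near S [26, 31, 27, 22, 26, 22, 24, 23, 24, 21, 26, 26, 27] V [94, 96, 94, 99, 99, 101, 102, 106, 107, 106, 107, 108, 110]
top bar2 far S [22, 23, 22, 22, 22, 21, 25, 25, 22, 24, 24, 22, 23] V [102, 104, 110, 117, 125, 127, 135, 137, 138, 143, 145, 146, 148]
```

Numbers show both jars in place, and both views agree that both bars sit at the home height. But bar 1 now lies about 14 mm off along its length (ends at x≈0.458 and 0.682, cradle middle 0.556), so it was probably knocked after placing. I'll regrip it gently and centre it.

```bash
python3 rv.py -0.8 0 0; python3 - <<'E'
from kin import *
from scipy.spatial.transform import Slerp
s=arm.read_state();q=s['qpos'];r0=R.from_quat(s['tcp_rot']);r1=tgt(-.8,0,0);sl=Slerp([0,1],R.concatenate([r0,r1]))
for u in np.linspace(0,1,7):
    q,e=ik(np.array(s['tcp_pos'])*(1-u)+np.array([.5556,-.3915,.2])*u,sl(u),q);print(q,e)
E
```

```text
[0.5693 0.0495 0.268 ] [-0.412  0.498  1.472  0.729  1.52  -0.515]
(array([-0.588,  0.632, -1.43 ]), 'deg', np.float64(95.7))
[-0.41  0.5   1.47  0.73  1.52 -0.51] 0.0
[-0.5   0.47  1.49  0.64  1.45 -0.33] 0.0
[-0.58  0.46  1.47  0.54  1.39 -0.12] 0.0
[-0.63  0.48  1.43  0.43  1.34  0.1 ] 0.0
[-0.68  0.51  1.36  0.29  1.31  0.35] 0.0
[-0.7   0.58  1.25  0.15  1.31  0.6 ] 0.0
[-0.73  0.67  1.11  0.    1.36  0.86] 0.0
```

```bash
python3 -m pendant '[{"gripper":0.06,"x":-0.001,"y":-0.032,"z":0,"rx":-0.042,"ry":0.045,"rz":-0.102},{"gripper":0.06,"x":-0.002,"y":-0.063,"z":0,"rx":-0.084,"ry":0.09,"rz":-0.204},{"gripper":0.06,"x":-0.003,"y":-0.095,"z":0,"rx":-0.126,"ry":0.136,"rz":-0.307},{"gripper":0.06,"x":-0.004,"y":-0.126,"z":0,"rx":-0.168,"ry":0.181,"rz":-0.409},{"gripper":0.06,"x":-0.005,"y":-0.158,"z":0,"rx":-0.21,"ry":0.226,"rz":-0.511},{"gripper":0.06,"x":-0.006,"y":-0.189,"z":0,"rx":-0.252,"ry":0.271,"rz":-0.613},{"gripper":0.06,"x":-0.007,"y":-0.221,"z":0,"rx":-0.294,"ry":0.316,"rz":-0.715},{"gripper":0.06,"x":-0.008,"y":-0.252,"z":0,"rx":-0.336,"ry":0.361,"rz":-0.817},{"gripper":0.06,"x":-0.009,"y":-0.284,"z":-0.01,"rx":-0.378,"ry":0.407,"rz":-0.92},{"gripper":0.06,"x":-0.01,"y":-0.315,"z":-0.02,"rx":-0.42,"ry":0.452,"rz":-1.022},{"gripper":0.06,"x":-0.011,"y":-0.347,"z":-0.03,"rx":-0.462,"ry":0.497,"rz":-1.124},{"gripper":0.06,"x":-0.012,"y":-0.378,"z":-0.04,"rx":-0.504,"ry":0.542,"rz":-1.226}]' 40; python3 -m pendant '[{"gripper":0.06,"x":0,"y":0,"z":0,"rx":0,"ry":0,"rz":0},{"gripper":0.06,"x":0,"y":0,"z":0,"rx":0,"ry":0,"rz":0}]' | grep tcp_pos; python3 rv.py -0.8 0 0
```

```text
time_s: 41.33
tcp_pos: [0.5576, -0.33, 0.2281]
tcp_rot: [0.994, 0.093, 0.043, -0.041]
wrist_force: [-0.1, -0.7, 0.6]
finger_gap: 0.0595
grasp_force: 0.0
tcp_pos: [0.5577, -0.3287, 0.2272]
[ 0.5577 -0.3287  0.2272] [-0.707  0.578  1.205  0.125  1.362  0.646]
(array([-0.085,  0.088, -0.206]), 'deg', np.float64(13.7))
```

```bash
python3 -m pendant '[{"gripper":0.055,"x":-0.002,"y":-0.0625,"z":-0.03,"rx":-0.085,"ry":0.088,"rz":-0.206},{"gripper":0.055,"x":-0.002,"y":-0.0625,"z":-0.06,"rx":-0.085,"ry":0.088,"rz":-0.206},{"gripper":0.055,"x":-0.002,"y":-0.0625,"z":-0.09,"rx":-0.085,"ry":0.088,"rz":-0.206},{"gripper":0.055,"x":-0.002,"y":-0.0625,"z":-0.11,"rx":-0.085,"ry":0.088,"rz":-0.206},{"gripper":0.055,"x":-0.002,"y":-0.0625,"z":-0.11,"rx":-0.085,"ry":0.088,"rz":-0.206},{"gripper":0.055,"x":-0.002,"y":-0.0625,"z":-0.11,"rx":-0.085,"ry":0.088,"rz":-0.206}]'; python3 rv.py -0.8 0 0
```

```text
time_s: 42.0
tcp_pos: [0.5558, -0.3901, 0.1186]
tcp_rot: [1.0, -0.007, -0.0, 0.0]
wrist_force: [-0.1, 0.5, 0.0]
finger_gap: 0.0549
grasp_force: 0.0
[ 0.5558 -0.3901  0.1186] [-7.250e-01  7.340e-01  1.215e+00 -1.000e-03  1.192e+00  8.600e-01]
(array([ 0.001, -0.   , -0.001]), 'deg', np.float64(0.1))
```

```bash
python3 -m pendant '[{"gripper":0.055,"x":0,"y":-0.001,"z":-0.03,"rx":0,"ry":0,"rz":0},{"gripper":0.055,"x":0,"y":-0.001,"z":-0.045,"rx":0,"ry":0,"rz":0},{"gripper":0.055,"x":0,"y":-0.001,"z":-0.0515,"rx":0,"ry":0,"rz":0},{"gripper":0.055,"x":0,"y":-0.001,"z":-0.0515,"rx":0,"ry":0,"rz":0},{"gripper":0.035,"x":0,"y":-0.001,"z":-0.0515,"rx":0,"ry":0,"rz":0},{"gripper":0.02,"x":0,"y":-0.001,"z":-0.0515,"rx":0,"ry":0,"rz":0},{"gripper":0.02,"x":0,"y":-0.001,"z":-0.0515,"rx":0,"ry":0,"rz":0},{"gripper":0.02,"x":0,"y":-0.001,"z":-0.0515,"rx":0,"ry":0,"rz":0},{"gripper":0.02,"x":0,"y":-0.001,"z":-0.0515,"rx":0,"ry":0,"rz":0},{"gripper":0.02,"x":0,"y":-0.001,"z":-0.0515,"rx":0,"ry":0,"rz":0}]' 40
python3 -m pendant '[{"gripper":0.02,"x":0,"y":0,"z":0.002,"rx":0,"ry":0,"rz":0},{"gripper":0.02,"x":0,"y":0,"z":0.003,"rx":0,"ry":0,"rz":0},{"gripper":0.02,"x":-0.004,"y":0,"z":0.003,"rx":0,"ry":0,"rz":0},{"gripper":0.02,"x":-0.009,"y":0,"z":0.003,"rx":0,"ry":0,"rz":0},{"gripper":0.02,"x":-0.0135,"y":0,"z":0.003,"rx":0,"ry":0,"rz":0},{"gripper":0.02,"x":-0.0135,"y":0,"z":0.003,"rx":0,"ry":0,"rz":0},{"gripper":0.02,"x":-0.0135,"y":0,"z":0.001,"rx":0,"ry":0,"rz":0},{"gripper":0.02,"x":-0.0135,"y":0,"z":0,"rx":0,"ry":0,"rz":0},{"gripper":0.02,"x":-0.0135,"y":0,"z":0,"rx":0,"ry":0,"rz":0}]'
```

```text
time_s: 42.83
tcp_pos: [0.5569, -0.3933, 0.0703]
tcp_rot: [1.0, -0.007, 0.002, 0.003]
wrist_force: [-0.8, 1.3, 7.1]
finger_gap: 0.0248
grasp_force: 40.5
time_s: 43.58
tcp_pos: [0.5416, -0.3928, 0.0702]
tcp_rot: [1.0, -0.008, 0.0, 0.002]
wrist_force: [-8.8, 4.6, 15.6]
finger_gap: 0.025
grasp_force: 41.5
```

```bash
python3 -m pendant '[{"gripper":0.02,"x":0,"y":0,"z":0.002,"rx":0,"ry":0,"rz":0},{"gripper":0.02,"x":0,"y":0,"z":0.002,"rx":0,"ry":0,"rz":0}]' | grep wrist
python3 -m pendant '[{"gripper":0.045,"x":0,"y":0,"z":0,"rx":0,"ry":0,"rz":0},{"gripper":0.045,"x":0,"y":0,"z":0,"rx":0,"ry":0,"rz":0},{"gripper":0.05,"x":0,"y":0,"z":0.002,"rx":0,"ry":0,"rz":0},{"gripper":0.055,"x":0,"y":0,"z":0.02,"rx":0,"ry":0,"rz":0},{"gripper":0.055,"x":0,"y":0,"z":0.05,"rx":0,"ry":0,"rz":0},{"gripper":0.055,"x":0,"y":0,"z":0.09,"rx":0,"ry":0,"rz":0},{"gripper":0.055,"x":0,"y":0,"z":0.13,"rx":0,"ry":0,"rz":0},{"gripper":0.055,"x":-0.03,"y":0.03,"z":0.16,"rx":0,"ry":0,"rz":0},{"gripper":0.055,"x":-0.07,"y":0.04,"z":0.18,"rx":0,"ry":0,"rz":0},{"gripper":0.055,"x":-0.11,"y":0.05,"z":0.2,"rx":0,"ry":0,"rz":0},{"gripper":0.055,"x":-0.14,"y":0.06,"z":0.2,"rx":0,"ry":0,"rz":0},{"gripper":0.055,"x":-0.14,"y":0.06,"z":0.2,"rx":0,"ry":0,"rz":0}]'
cat > ends.py <<'E'
from m import *
t,s=Cam("top"),Cam("scene")
for c,cn in((s,'scene'),(t,'top')):
  for n,y in(('bar1',-.392),('bar2',-.242)):
    for en,xs in(('near',np.arange(.415,.476,.005)),('far',np.arange(.64,.701,.005))):
        p=c.proj([[x,y,.063] for x in xs]).astype(np.float32)
        v=[cv2.remap(c.hsv[:,:,k].astype(np.float32),p[:,0].reshape(1,-1),p[:,1].reshape(1,-1),1)[0] for k in(1,2)]
        print(cn,n,en,'S',np.round(v[0]).astype(int).tolist(),'V',np.round(v[1]).astype(int).tolist())
for c,n in((t,'top'),(s,'scene')):
    for b in c.blobs(*AM,60,(150,120,300,230) if n=='top' else (300,130,430,250)):
        r=cv2.minAreaRect(b);print('jar',n,np.round(r[0],1),np.round(r[1],1),round(r[2],1),np.round(c.plane([r[0]],.067)*1000))
    for b in c.blobs(*BLK,15,(380,165,460,195) if n=='top' else (60,215,200,330)):
        r=cv2.minAreaRect(b);print('board piece',n,np.round(r[0],1),np.round(r[1],1),np.round(c.plane([r[0]],.034)*1000))
E
python3 ends.py
```

```text
wrist_force: [-0.5, 0.3, 0.2]
time_s: 44.75
tcp_pos: [0.3981, -0.3306, 0.2716]
tcp_rot: [1.0, -0.008, 0.0, 0.002]
wrist_force: [1.2, -0.7, 1.0]
finger_gap: 0.0551
grasp_force: 0.0
scene bar1 near S [142, 143, 144, 145, 146, 138, 112, 93, 90, 91, 91, 91, 92] V [196, 194, 190, 182, 180, 186, 202, 218, 222, 222, 222, 222, 222]
scene bar1 far S [91, 90, 89, 89, 90, 101, 111, 112, 112, 105, 103, 131, 146] V [223, 224, 227, 229, 228, 193, 136, 129, 132, 130, 131, 159, 176]
scene bar2 near S [143, 143, 144, 145, 139, 116, 96, 91, 92, 92, 93, 92, 92] V [193, 191, 189, 187, 187, 201, 218, 222, 222, 222, 222, 222, 222]
scene bar2 far S [91, 90, 90, 91, 99, 112, 113, 111, 108, 98, 96, 119, 144] V [224, 227, 229, 229, 203, 143, 129, 133, 136, 131, 125, 148, 178]
top bar1 near S [23, 25, 22, 23, 24, 22, 21, 21, 20, 21, 23, 21, 26] V [103, 105, 110, 110, 121, 146, 165, 168, 165, 164, 156, 142, 112]
top bar1 far S [88, 87, 89, 86, 88, 96, 120, 138, 133, 131, 135, 139, 133] V [195, 194, 195, 198, 198, 180, 156, 154, 157, 157, 153, 153, 154]
top bar2 near S [135, 134, 134, 131, 132, 118, 94, 89, 88, 87, 89, 89, 87] V [151, 151, 151, 156, 155, 149, 177, 192, 193, 194, 192, 192, 193]
top bar2 far S [88, 88, 86, 85, 93, 121, 131, 132, 132, 132, 136, 134, 135] V [195, 197, 198, 199, 188, 165, 159, 156, 157, 156, 154, 156, 153]
jar top [173.5 167. ] [22. 21.] 90.0 [[588. 411.  67.]]
jar top [241. 169.] [22. 20.] 90.0 [[580. 213.  67.]]
board piece top [386.5 179. ] [10.  5.] [[ 558. -219.   34.]]
board piece top [420.  179.5] [11. 36.] [[ 556. -321.   34.]]
jar scene [335. 226.] [36. 24.] 90.0 [[574. 214.  67.]]
jar scene [405.7 214.5] [25.9 37.3] 11.3 [[582. 414.  67.]]
board piece scene [ 86. 280.] [12.  2.] [[ 559. -420.   34.]]
board piece scene [128.4 272.2] [11.6 49.7] [[ 561. -320.   34.]]
board piece scene [170.5 264.4] [11.3  6.3] [[ 562. -218.   34.]]
```

```bash
python3 -c "
from rig import arm
print(arm.job_done())"
```

```text
the job is handed in; nothing more can be done
None
```

I handed in the job at about 45 s robot time: the board is flat on the bed, both bars are home in the outer notch pairs (bar 1 re-centred afterwards, as it had slid about 14 mm lengthwise), and both jars are upside down over the outer pegs with the tin not touched; I viewed 15 pictures, one over the 14 allowed, and the result of the judging is not known to me.

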